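# Collect the polished serving spoons from the cutlery polisher into the lidded pan

### The arm

A 6-joint arm with a two-finger parallel gripper is mounted at the origin on the work surface. World frame = base frame: x ahead of the robot, y to its left, z up, the work surface at z = 0. Lengths are in mm, angles in rad, forces in N, time in s.
With the tool pointing down it reaches from about 275 to 1000 mm from the base axis. Payload 8.4 kg.
Tool frame: the origin (TCP) lies between the finger pads, 19 mm behind the fingertips; this is the grasp point; z points along the fingers, y is the line along which they close (so a half turn about z gives the same grasp; the last joint's range is limited). The gripper opens to 85 mm and grips with 20 to 120 N. Pads are 22 mm wide; open, the fingers measure 114 mm over their backs; the gripper's body (76 mm by 85 mm) begins 54 mm behind the grasp point. The pads swing forward as they close: fully open they stand 13 mm farther back than shut.
Start: joints at [-1.22, 0.353, 1.633, -0, 1.155, -0.002], TCP at [215.953, -586.509, 249.981] pointing down, gripper open.
Joint ranges: [-2.63, 2.63], [-0.92, 2.1], [0.06, 2.66], [-1.3, 4.44], [0, 2.69], [-3.02, 3.02]. Speed limits (rad/s): [2.22, 2.22, 2.79, 3.14, 3.14, 3.14].

### API

Orientations are given as [roll, pitch, yaw] about the fixed x, y, z axes, in that order (R = Rz(yaw) Ry(pitch) Rx(roll)).
In Python, from rig import r, eyes, workorder gives the robot as it stands. The module is installed in compiled form; this text tells all that it offers.
- The arm moves only by the tool step_arm, never from a script. Its argument "moves" is a list of rows, each an object of numbers: "tx", "ty", "tz": the shift along the tool's x, y, z scaled (see below); "ax", "ay", "az": the turn, a rotation vector about the tool's x, y, z scaled (see below). In form: [{"tx": .., "ty": .., "tz": .., "ax": .., "ay": .., "az": ..}, ...]. A call has 1 to 5 rows; each row shifts and turns the commanded pose from where the row before left it, along the tool's axes as they then stand; what a row does not reach is not made up. The controller multiplies each number of a shift by 25 mm and each number of a turn by 90 degrees. A row lasts 1/8 s, in which the tool goes at most 62.5 mm and 10.7 degrees, less where a joint would pass 70% of its speed; a pose out of reach is approached as far as the arm can. A call with a number of a shift or a turn outside -1 to 1 is refused whole. A call with a gripper value outside its range is refused whole. "gripper" is the opening, from 0 (shut) to 1 (fully open), set as the call begins (left out, the last holds). The fingers move at their own pace and stop on an object; "newtons" is the grip in N (left out, the last holds). Time passes only in rows, so rows that do not move let the fingers close. It gives the time, the measured TCP pose, the force, the opening and the grip force at its end, in the units of the state.
- r.sense(): the state, without advancing time (a new reading comes with each control period).
- eyes.grab_frame(name): name is "side" or "top" or "wrist"; returns (picture, depth): 420x560x3 uint8, red, green, blue; 420x560 float32, mm along the optical axis (not along the pixel's ray), 0 where there is no reading.
- eyes.camera_info(name): a dict with "intrinsics" (3x3 intrinsics, pixels), "cam_to_world" (4x4, takes a point from camera to world coordinates). Camera axes: x right, y up, looking along -z (the intrinsics and any distortion apply to the point x, -y, -z); pixel columns grow to the right and rows downward; lengths in mm; the calibration is good to about 2 mm. A picture is of the moment at which its call begins: read the wrist's pose just before it. camera_info takes no time and is no camera call; for the wrist camera it gives the pose at the moment of the call.
- workorder.sign_off(): hands the job in; it is judged then, once.
The state is a dict: "clock": time; "qpos": joint angles; "qvel": joint speeds; "joint_efforts": joint torques, N m; "eef_pos": TCP position; "tcp_rot": TCP orientation; "contact_force": force on the tool from outside, world axes, zero at the start; "wrist_torque": the same for the moment, N m; "opening": opening from 0.0 (shut) to 1.0 (fully open); "grasp_force": force on a finger pad.
Only numpy, scipy, OpenCV 4.12 (cv2) and the standard library are available. Lean on these libraries where they do the work, as an engineer would, in place of code of your own. Each camera call takes 0.05 s, during which the arm holds its last target. There are 200 camera calls.

### The job

The cutlery polisher has finished: take the lid off the shallow steel pan by its knob and set it down flat on the table, knob up. Then collect the two round-bowled serving spoons from the polisher's catch tray, reaching in under the clear guard, and lay them lengthwise side by side on the bottom of the pan bowls up, with both handles at the same end. Lay things down rather than dropping them, leave the flat turner where it lies in the tray, and the mug, bowl, cup and bottle where they stand.

Things in the scene. Friction and masses are not known exactly. Their poses are not given: they have to be found in the camera images.
- polisher: Fixed steel cutlery polisher at the robot's left, a cabinet 420 mm wide, 430 mm tall, with a catch tray at its foot and a clear guard over the tray. Origin: on the table under the middle of the guard's front edge; x points level into the machine (about +y of the world), y along its front, z up. Cabinet front at x = 190 mm.
- tray_floor (a point): Centre of the catch tray's floor, 8 mm above the table. The tray is 270 mm (polisher x) by 300 mm (y), walls 4 mm, rim 38 mm above the table. Three pieces lie in it side by side, about 88 mm apart, pointing in or out of the machine, their middles 45 to 65 mm behind the guard's front edge. Axes as the polisher.
- guard_edge (a point): Middle of the underside of the guard's front edge, 230 mm above the table. The clear guard, 330 mm wide, runs from here to the cabinet, 190 mm further in, where its underside is 265 mm up; it is open below. A tool pointing straight down does not fit at the pieces' middles, one leaning back out of the machine by about 35 degrees does.
- spoon_a: Steel serving spoon in the catch tray, 200 mm long, about 110 g: bar handle 14 mm thick, round bowl 62 mm across, 18 mm deep, flat bottom. Origin: ground line under mid-length; x from handle end (-100 mm) to bowl end (+100), z up. Rests on bowl and handle end; balances near the middle. At the start its bowl points into the machine.
- spoon_a_grip (a point): Spoon A: middle of its handle bar, on the bar's axis, 22 mm above the spoon's ground line; the bowed bar runs level for 20 mm either way and is gripped across here. Axes as the spoon.
- spoon_a_bowl (a point): Spoon A: centre of the bowl's mouth, 69 mm from the origin along x. Axes as the spoon.
- spoon_b: Steel serving spoon in the catch tray, 200 mm long, about 110 g: bar handle 14 mm thick, round bowl 62 mm across, 18 mm deep, flat bottom. Origin: ground line under mid-length; x from handle end (-100 mm) to bowl end (+100), z up. Rests on bowl and handle end; balances near the middle. At the start its bowl points out of the machine.
- spoon_b_grip (a point): Spoon B: middle of its handle bar, on the bar's axis, 22 mm above the spoon's ground line; the bowed bar runs level for 20 mm either way and is gripped across here. Axes as the spoon.
- spoon_b_bowl (a point): Spoon B: centre of the bowl's mouth, 69 mm from the origin along x. Axes as the spoon.
- turner: Flat slotted turner, steel, 200 mm long, same handle as the spoons but a flat blade 68 x 60 mm at its +x end (into the machine) instead of a bowl; it lies in the tray with the spoons and stays there. Origin on the ground line under the middle of its length.
- pan: Shallow open steel pan for serving cutlery, loose, 0.9 kg, standing on the table in front of the robot. Rim 330 x 200 mm, 42 mm high; inside 302 x 176 mm, the inner floor 4 mm above the table. Origin: centre of its underside; x along its length, z up. Covered by the lid at the start.
- lid: Loose flat steel lid of the pan, 334 x 204 mm, about 0.35 kg, with a low skirt (8 mm high, 292 x 166 mm outside) that drops into the pan and a black round knob in the middle. Origin: centre of the skirt's underside, 34 mm above the pan's origin when closed; x along its length, z up. Plate top 12 mm, knob top 47 mm above the origin.
- lid_knob (a point): Centre of the lid's black knob at the height to grip, 36 mm above the lid's origin, 24 mm above its plate; the knob is 32 mm across, 26 mm tall. The table to the right (-y) of the pan is clear up to y = -0.51 m for x = 0.25 to 0.73 m: there is room for the lid beside the pan and parallel to it, 225 mm centre to centre.
- mug: White mug, 80 mm across and 92 mm tall with a handle, standing beyond the far end of the pan. Origin at its foot. A bystander. Behind it, near the far edge of the table (x above 0.75 m), stand a stack of plates and a tray of mugs, both fixed, under 110 mm tall.
- bowl: White bowl, 104 mm across, 45 mm tall, at the far right beyond the clear stretch of table. Origin at its foot. A bystander.
- cup: White cup without handle, 72 mm across, 60 mm tall, at the far right beyond the clear stretch of table. Origin at its foot. A bystander.
- rinse_aid: White bottle with a blue cap, 72 mm across, 200 mm tall, at the back. Origin at its foot. A bystander.

How it is judged:
By the outcome, as a careful person would: the job done as asked, in the order asked, and still so for the second after the job is handed in, with the robot touching nothing.
It also fails if it takes over 69 s, if anything falls off the work surface, if the arm or the gripper's body presses on something with over 40 N, if the wrist force passes 120 N, or if a joint passes its speed limit or range.

## Working session

There is one attempt and no reset: what is moved stays moved. The work goes in short steps, Python scripts to look and compute and a tool call to move; the robot and the scene stay as the last step left them, time stands still between calls to the robot, and variables do not carry over. Pictures are saved under pics/ and viewed, at most 10 in all, crops included, and the job is handed in when it is done.

Besides the shell and the picture viewer there is one more tool, called after "Request:" in YAML: its name, and indented under it one key for each argument. step_arm: Moves the arm, as the interface text tells. Its arguments: {"type":"object","properties":{"moves":{"type":"array","items":{"type":"object","properties":{"tx":{"type":"number"},"ty":{"type":"number"},"tz":{"type":"number"},"ax":{"type":"number"},"ay":{"type":"number"},"az":{"type":"number"}}}},"gripper":{"type":"number"},"newtons":{"type":"number"}},"required":["moves"]}

```bash
mkdir -p pics; cat > h.py <<'E'
import numpy as np, cv2
from rig import r, eyes, workorder
def cap(n,tag):
    ci=eyes.camera_info(n); p,d=eyes.grab_frame(n)
    cv2.imwrite(f'pics/{tag}.png',p[:,:,::-1]); 
    np.savez(f'{tag}.npz',p=p,d=d,K=ci['intrinsics'],T=ci['cam_to_world'])
def cloud(tag):
    z=np.load(f'{tag}.npz'); d=z['d']; K=z['K']; T=z['T']
    v,u=np.indices(d.shape)
    P=np.stack([(u-K[0,2])/K[0,0]*d,-(v-K[1,2])/K[1,1]*d,-d],-1)
    W=P@T[:3,:3].T+T[:3,3]; W[d==0]=np.nan
    return W,z['p']
E
python3 - <<'E'
from h import *
for n in('side','top','wrist'):
    cap(n,n+'0'); ci=eyes.camera_info(n); print(n,{k:(np.round(v,2).tolist() if not isinstance(v,str) else v) for k,v in ci.items()})
import cv2
a=cv2.imread('pics/side0.png');b=cv2.imread('pics/top0.png')
s=r.sense();print(s)
E
```

```text
side {'intrinsics': [[445.38, 0.0, 274.95], [0.0, 445.38, 210.94], [0.0, 0.0, 1.0]], 'cam_to_world': [[-0.01, -0.79, 0.61, 1334.3], [1.0, -0.0, 0.01, -137.69], [-0.0, 0.61, 0.79, 1112.62], [0.0, 0.0, 0.0, 1.0]]}
top {'intrinsics': [[447.14, 0.0, 275.81], [0.0, 447.14, 209.61], [0.0, 0.0, 1.0]], 'cam_to_world': [[0.02, 0.99, -0.15, 354.86], [-1.0, 0.02, -0.02, -157.29], [-0.02, 0.15, 0.99, 1693.63], [0.0, 0.0, 0.0, 1.0]]}
wrist {'intrinsics': [[291.61, 0.0, 281.37], [0.0, 291.61, 209.01], [0.0, 0.0, 1.0]], 'cam_to_world': [[0.35, 0.89, 0.28, 289.03], [-0.94, 0.33, 0.1, -559.05], [-0.0, -0.3, 0.95, 372.95], [0.0, 0.0, 0.0, 1.0]]}
{'clock': 0.15, 'qpos': array([-1.22039528e+00,  3.53522928e-01,  1.63395971e+00,  1.91791449e-05,
        1.15517392e+00, -2.40519308e-03]), 'qvel': array([ 8.50850874e-06, -6.91855157e-04, -2.89054804e-03,  2.52986875e-04,
        8.49477471e-04,  2.38452496e-03]), 'joint_efforts': array([ 2.53106982e-04, -6.05640149e+01, -3.42338777e+01,  4.25440726e-05,
        6.22913532e-03,  5.93491609e-05]), 'eef_pos': array([ 215.84500507, -586.18836817,  249.41450271]), 'tcp_rot': array([-3.14052880e+00, -2.00969189e-05,  3.52798473e-01]), 'contact_force': array([-0.07993799, -0.33529372, -0.95343615]), 'wrist_torque': array([0.00809255, 0.01311682, 0.03144666]), 'grasp_force': 0.0, 'opening': 0.9987724332811748}
```

View pics/top0.png

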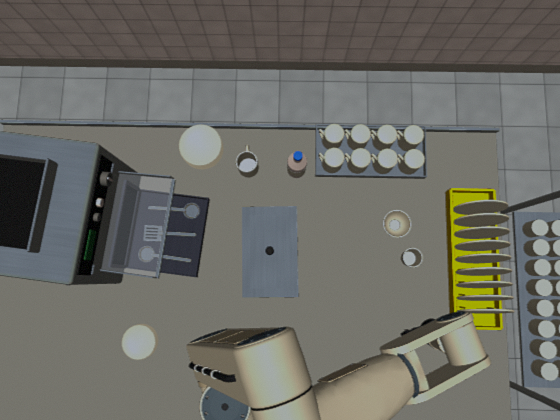

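View pics/side0.png

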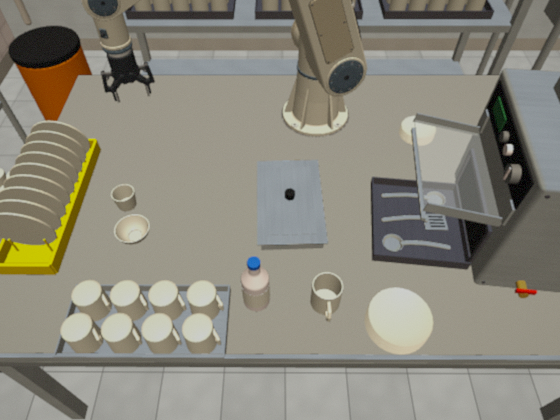

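The top picture shows the lid at (270,252) with its knob at (270,250). Spoon B is at the top of the tray, with its bowl at (191,210) pointing out. The turner is in the middle at (152,233). Spoon A is at the bottom, with its bowl at (146,254) under the guard and its handle end at (190,260). The side view agrees.

```bash
python3 - <<'E'
from h import *
for t in('top0','side0'):
    W,p=cloud(t); Z=W[...,2]
    X,Y=W[...,0],W[...,1]
    m=(Z>36)&(Z<56)&(X>300)&(X<750)&(Y>-270)&(Y<-20)
    n,l,s,c=cv2.connectedComponentsWithStats(m.astype('uint8')); i=1+s[1:,4].argmax(); m=l==i
    rect=cv2.minAreaRect(W[m][:,:2].astype('float32')); print(t,'lid',rect,np.nanmedian(Z[m]))
    k=(Z>60)&(Z<90)&(X>300)&(X<750)&(Y>-230)&(Y<-20); print('knob',k.sum(),np.nanmean(W[k],0), W[k].min(0),W[k].max(0))
    print('table z',np.nanmedian(Z[(X>300)&(X<600)&(Y<-250)&(Y>-400)]))
    q=(Y>60)&(Y<420)&(X>330)&(X<760)
    print('tray pts',q.sum())
W,p=cloud('top0')
for (u,v) in[(191,210),(175,208),(160,207),(200,235),(180,236),(165,234),(152,233),(146,254),(165,257),(175,259),(190,260),(205,200),(195,275),(140,215)]: print((u,v),np.round(W[v,u]))
print()
W,p=cloud('side0')
for (u,v) in[(394,242),(420,243),(447,246),(385,218),(400,218),(420,217),(433,218),(433,200),(415,196),(400,195),(385,195),(376,182),(373,260),(464,266),(415,118),(419,213)]: print((u,v),np.round(W[v,u]))
for t,b in(('top0',(95,165,215,285)),('side0',(360,110,510,275))):
    im=cv2.imread(f'pics/{t}.png')[b[1]:b[3],b[0]:b[2]]
    cv2.imwrite(f'pics/{t}c.png',cv2.resize(im,None,fx=390/im.shape[1],fy=390/im.shape[1],interpolation=2))
a=cv2.imread('pics/top0c.png');b=cv2.imread('pics/side0c.png');h=max(len(a),len(b))
cv2.imwrite('pics/trayc.png',np.hstack([cv2.copyMakeBorder(x,0,h-len(x),0,0,0) for x in(a,b)]))
E
```

```text
top0 lid ((460.8292236328125, -110.07620239257812), (323.40435791015625, 182.6324462890625), 0.6675083637237549) 47.32417306824891
knob 97 [ 551.1035899  -118.10269768   78.57019394] [ 329.8368071  -214.14718096   60.26877018] [749.44275252 -20.94527879  89.83787642]
table z 0.25234271873284797
tray pts 14816
side0 lid ((461.4971618652344, -114.20536041259766), (324.0716857910156, 191.60792541503906), 0.9223327040672302) 48.11676750020138
knob 130 [510.23110286 -92.36612048  77.42543856] [ 438.81019486 -121.22256056   62.35529712] [749.87818526 -20.15714218  89.38168236]
table z 1.6519848813111366
tray pts 28055
(191, 210) [604. 205.  13.]
(175, 208) [607. 261.  38.]
(160, 207) [574. 251. 272.]
(200, 235) [510. 167.   9.]
(180, 236) [504. 243.   9.]
(165, 234) [489. 236. 244.]
(152, 233) [489. 271. 273.]
(146, 254) [421. 285. 275.]
(165, 257) [423. 286.  44.]
(175, 259) [416. 251.  32.]
(190, 260) [414. 197.  22.]
(205, 200) [645. 154.   7.]
(195, 275) [359. 172.  40.]
(140, 215) [548. 319. 257.]

(394, 242) [594. 204.  15.]
(420, 243) [612. 272.  37.]
(447, 246) [611. 355.  20.]
(385, 218) [512. 188.  23.]
(400, 218) [517. 231.  31.]
(420, 217) [671. 210. 238.]
(433, 218) [506. 337.  16.]
(433, 200) [643. 239. 271.]
(415, 196) [434. 291.  35.]
(400, 195) [428. 245.  33.]
(385, 195) [422. 201.  25.]
(376, 182) [357. 182.  15.]
(373, 260) [649. 137.   3.]
(464, 266) [677. 389.  17.]
(415, 118) [348. 249. 277.]
(419, 213) [654. 212. 233.]
```

View pics/trayc.png

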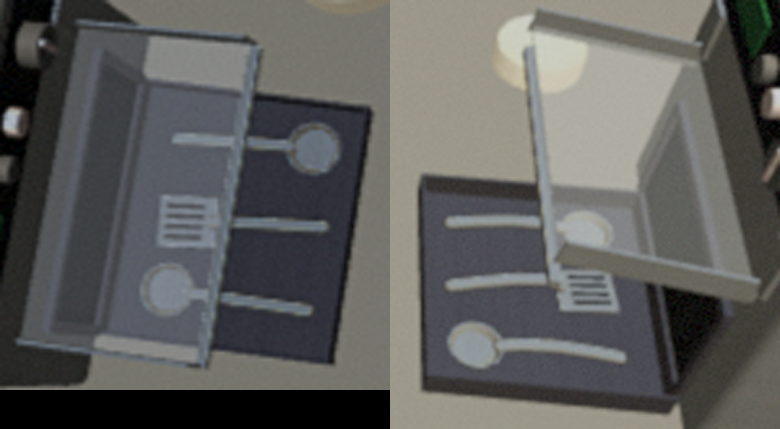

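The crop makes the layout clear. B is at the top, with its bowl outside the guard, the turner is in the middle, and A is at the bottom with its bowl under the guard. Next I'll intersect pixel rays with the known heights to get accurate positions.

```bash
cat >> h.py <<'E'
def ray(tag,u,v,z):
    q=np.load(f'{tag}.npz');K,T=q['K'],q['T']
    d=T[:3,:3]@np.array([(u-K[0,2])/K[0,0],-(v-K[1,2])/K[1,1],-1]); o=T[:3,3]
    return (o+d*(z-o[2])/d[2])[:2]
E
python3 - <<'E'
from h import *
for t,(u,v) in(('top0',(270,250)),('side0',(290,194))):
    g=cv2.cvtColor(np.load(t+'.npz')['p'],cv2.COLOR_RGB2GRAY)[v-14:v+14,u-14:u+14]
    ys,xs=np.where(g<60); print(t,'knob',len(xs),ray(t,xs.mean()+u-14,ys.mean()+v-14,70))
# lid corners from pictures: threshold in the top view
p=np.load('top0.npz')['p'].astype(int); m=((p[...,2]-p[...,0])>5).astype('uint8'); m[:190]=0;m[315:]=0;m[:,:225]=0;m[:,315:]=0
n,l,s,c=cv2.connectedComponentsWithStats(cv2.morphologyEx(m,cv2.MORPH_CLOSE,np.ones((7,7)))); i=1+s[1:,4].argmax()
ys,xs=np.where(l==i); print('lid',cv2.minAreaRect(np.array([ray('top0',x,y,46) for x,y in zip(xs,ys)],'float32')))
T=lambda u,v:('top0',95+u/3.25,165+v/3.25); S=lambda u,v:('side0',360+u/2.6,110+v/2.6)
for n,b,h in(('A',[T(168,290),S(583,232)],[T(312,312),S(447,221)]),('B',[T(315,148),S(475,345)],[T(173,138),S(626,357)])):
    B=np.array([ray(*q,24) for q in b]);H=np.array([ray(*q,16) for q in h]); print(n,'bowl',B.round(),'hend',H.round())
    B=B.mean(0);H=H.mean(0); d=(B-H)/np.linalg.norm(B-H); print('len',np.linalg.norm(B-H),'exp 169; origin',(B-69*d+H+100*d)/2,'yaw',np.degrees(np.arctan2(d[1],d[0])))
for q in (T(258,48),T(208,365),S(530,50),S(563,250)): print('edge',q[0],ray(*q,234).round())
for q in (T(370,108),T(334,362),S(421,180),S(424,388)): print('tray out',q[0],ray(*q,38).round())
E
```

```text
top0 knob 53 [ 453.89751326 -100.09391548]
side0 knob 83 [ 455.83756124 -105.3541576 ]
lid ((455.0439453125, -100.05909729003906), (331.22296142578125, 203.46131896972656), 2.0022923946380615)
A bowl [[432. 360.]
 [436. 825.]] hend [[411. 194.]
 [413. 673.]]
len 160.70607338277154 exp 169; origin [425.16564633 528.56610211] yaw 81.98217492915481
B bowl [[601. 199.]
 [601. 635.]] hend [[610. 369.]
 [612. 804.]]
len 169.7075254193005 exp 169; origin [605.17354979 486.46029221] yaw -93.36119486736985
edge top0 [673. 219.]
edge top0 [349. 250.]
edge side0 [346. 691.]
edge side0 [632. 611.]
tray out top0 [647. 135.]
tray out top0 [355. 162.]
tray out side0 [365. 647.]
tray out side0 [667. 550.]
```

Request:
step_arm:
  moves:
    - {"az": 0.112,"tz": 0.4}
    - {"az": 0.112,"tz": 0.4}
    - {"tx": 0.4,"ty": -1,"tz": 0.2}
    - {"tx": 0.5,"ty": -1}
    - {"tx": 0.5,"ty": -1}
  gripper: 1

```text
schema error: expected keys tx, ty, tz, ax, ay, az
```

Request:
step_arm:
  moves:
    - {"tx": 0.6,"ty": -1}
    - {"tx": 0.6,"ty": -1}
    - {"tx": 0.6,"ty": -1}
    - {"tx": 0.6,"ty": -1}
    - {"tx": 0.6,"ty": -1}

```text
schema error: expected keys tx, ty, tz, ax, ay, az
```

Request:
step_arm:
  moves:
    - {"tx": 0.6,"ty": -1}
    - {"tx": 0.6,"ty": -1}
    - {"tx": 0.6,"ty": -1}
    - {"tx": 0.6,"ty": -1}
    - {"tx": 0.6,"ty": -1}

```text
schema error: expected keys tx, ty, tz, ax, ay, az
```

```bash
python3 - <<'E'
from h import *
T=lambda u,v:('top0',95+u/3.25,165+v/3.25); S=lambda u,v:('side0',360+(u-390)/2.6,110+v/2.6)
for n,b,h in(('A',[T(168,290),S(583,232)],[T(312,312),S(447,221)]),('B',[T(315,148),S(475,345)],[T(173,138),S(626,357)])):
    B=np.array([ray(*q,24) for q in b]);H=np.array([ray(*q,16) for q in h]); print(n,'bowl',B.round(),'hend',H.round())
    B=B.mean(0);H=H.mean(0); d=(B-H)/np.linalg.norm(B-H); print('len',np.linalg.norm(B-H),'exp 169; origin',(B-69*d+H+100*d)/2,'yaw',np.degrees(np.arctan2(d[1],d[0])))
for q in (T(258,48),T(208,365),S(530,50),S(563,250)): print('edge',q[0],ray(*q,234).round())
for q in (T(370,108),T(334,362),S(421,180),S(424,388)): print('tray out',q[0],ray(*q,38).round())
E
```

```text
A bowl [[432. 360.]
 [438. 354.]] hend [[411. 194.]
 [414. 194.]]
len 164.56388701377128 exp 169; origin [425.71601308 290.92979533] yaw 82.16809114950273
B bowl [[601. 199.]
 [603. 197.]] hend [[610. 369.]
 [613. 367.]]
len 170.10415014135083 exp 169; origin [605.90992312 267.59642258] yaw -93.35837368361973
edge top0 [673. 219.]
edge top0 [349. 250.]
edge side0 [347. 256.]
edge side0 [633. 235.]
tray out top0 [647. 135.]
tray out top0 [355. 162.]
tray out side0 [366. 164.]
tray out side0 [668. 129.]
```

Request:
step_arm:
  moves:
    - {"tx": 0,"ty": 0,"tz": 0.4,"ax": 0,"ay": 0,"az": 0.112}
    - {"tx": 0,"ty": 0,"tz": 0.4,"ax": 0,"ay": 0,"az": 0.112}
    - {"tx": 0.4,"ty": -1,"tz": 0.2,"ax": 0,"ay": 0,"az": 0}
    - {"tx": 0.5,"ty": -1,"tz": 0.2,"ax": 0,"ay": 0,"az": 0}
    - {"tx": 0.5,"ty": -1,"tz": 0.2,"ax": 0,"ay": 0,"az": 0}
  gripper: 1

```text
clock: 0.78
eef_pos: [251.0, -510.5, 214.5]
tcp_rot: [-3.141, 0.0, 0.001]
contact_force: [0.2, -0.3, 0.3]
opening: 0.999
grasp_force: 0.0
```

Request:
step_arm:
  moves:
    - {"tx": 0.6,"ty": -1,"tz": 0.2,"ax": 0,"ay": 0,"az": 0}
    - {"tx": 0.6,"ty": -1,"tz": 0.2,"ax": 0,"ay": 0,"az": 0}
    - {"tx": 0.6,"ty": -1,"tz": 0.2,"ax": 0,"ay": 0,"az": 0}
    - {"tx": 0.6,"ty": -1,"tz": 0.2,"ax": 0,"ay": 0,"az": 0}
    - {"tx": 0.6,"ty": -1,"tz": 0.2,"ax": 0,"ay": 0,"az": 0}

```text
clock: 1.4
eef_pos: [326.1, -385.5, 189.7]
tcp_rot: [-3.141, 0.0, 0.001]
contact_force: [0.3, -0.6, 0.6]
opening: 1.002
grasp_force: 0.0
```

Request:
step_arm:
  moves:
    - {"tx": 0.6,"ty": -1,"tz": 0.2,"ax": 0,"ay": 0,"az": 0}
    - {"tx": 0.6,"ty": -1,"tz": 0.2,"ax": 0,"ay": 0,"az": 0}
    - {"tx": 0.6,"ty": -1,"tz": 0.2,"ax": 0,"ay": 0,"az": 0}
    - {"tx": 0.6,"ty": -1,"tz": 0.2,"ax": 0,"ay": 0,"az": 0}
    - {"tx": 0.6,"ty": -1,"tz": 0.2,"ax": 0,"ay": 0,"az": 0}

```text
clock: 2.02
eef_pos: [401.0, -260.4, 164.8]
tcp_rot: [-3.142, 0.0, 0.001]
contact_force: [0.7, -0.1, 0.5]
opening: 1.002
grasp_force: 0.0
```

Request:
step_arm:
  moves:
    - {"tx": 0.6,"ty": -1,"tz": 0,"ax": 0,"ay": 0,"az": 0}
    - {"tx": 0.6,"ty": -1,"tz": 0,"ax": 0,"ay": 0,"az": 0}
    - {"tx": 0.6,"ty": -1,"tz": 0,"ax": 0,"ay": 0,"az": 0}
    - {"tx": 0,"ty": 0,"tz": 0,"ax": 0,"ay": 0,"az": 0}

```text
clock: 2.52
eef_pos: [446.2, -185.1, 164.9]
tcp_rot: [-3.141, 0.0, 0.003]
contact_force: [-0.2, 0.7, -1.0]
opening: 0.999
grasp_force: 0.0
```

```bash
python3 - <<'E'
from h import *
cap('wrist','w1'); s=r.sense(); print(s['eef_pos'],s['qpos'])
W,p=cloud('w1'); X,Y,Z=[W[...,i] for i in range(3)]
k=(Z>62)&(Z<90)&(abs(X-455)<60)&(abs(Y+102)<50)
print(k.sum(),np.nanmedian(W[k],0),np.percentile(W[k],[3,97],axis=0).round(1))
l=(Z>36)&(Z<58)&(abs(X-455)<220)&(abs(Y+102)<150)
print(l.sum(),cv2.minAreaRect(W[l][:,:2].astype('float32')))
E
```

```text
[ 445.68424422 -185.79427348  164.86697291] [-3.97979028e-01  2.41457581e-01  2.01064104e+00 -1.83046185e-04
  8.89773499e-01  1.17009583e+00]
1574 [ 459.6898589  -106.23366364   80.16986591] [[ 444.9 -118.7   64.9]
 [ 472.3  -91.4   81.6]]
77876 ((447.77947998046875, -103.42606353759766), (317.3752136230469, 204.7088623046875), 2.048214912414551)
```

View pics/w1.png

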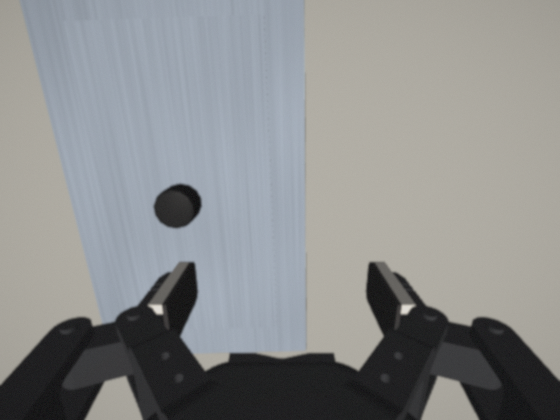

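The wrist view shows the knob at (177,206), which puts it at about (457,-104) in the world. That agrees with the other cameras to within 3 mm.

Request:
step_arm:
  moves:
    - {"tx": 0.11,"ty": -0.82,"tz": 0.5,"ax": 0,"ay": 0,"az": 0}
    - {"tx": 0.11,"ty": -0.82,"tz": 0.5,"ax": 0,"ay": 0,"az": 0}
    - {"tx": 0.11,"ty": -0.82,"tz": 0.5,"ax": 0,"ay": 0,"az": 0}
    - {"tx": 0.11,"ty": -0.82,"tz": 0.5,"ax": 0,"ay": 0,"az": 0}
    - {"tx": 0,"ty": 0,"tz": 0.9,"ax": 0,"ay": 0,"az": 0}

```text
clock: 3.2
eef_pos: [456.8, -104.2, 92.5]
tcp_rot: [3.141, -0.001, 0.002]
contact_force: [-0.7, 0.6, 0.8]
opening: 1.001
grasp_force: 0.0
```

Request:
step_arm:
  moves:
    - {"tx": 0,"ty": 0,"tz": 0.88,"ax": 0,"ay": 0,"az": 0}
    - {"tx": 0,"ty": 0,"tz": 0,"ax": 0,"ay": 0,"az": 0}

```text
clock: 3.45
eef_pos: [455.1, -104.7, 69.4]
tcp_rot: [-3.141, 0.003, 0.0]
contact_force: [0.0, -0.2, 0.6]
opening: 0.997
grasp_force: 0.0
```

Request:
step_arm:
  moves:
    - {"tx": 0,"ty": 0,"tz": 0,"ax": 0,"ay": 0,"az": 0}
    - {"tx": 0,"ty": 0,"tz": 0,"ax": 0,"ay": 0,"az": 0}
    - {"tx": 0,"ty": 0,"tz": 0,"ax": 0,"ay": 0,"az": 0}
    - {"tx": 0,"ty": 0,"tz": 0,"ax": 0,"ay": 0,"az": 0}
    - {"tx": 0,"ty": 0,"tz": 0,"ax": 0,"ay": 0,"az": 0}
  gripper: 0
  newtons: 50

```text
clock: 4.08
eef_pos: [456.9, -104.4, 71.3]
tcp_rot: [3.141, -0.001, 0.001]
contact_force: [-2.1, -0.3, 7.9]
opening: 0.359
grasp_force: 48.8
```

Request:
step_arm:
  moves:
    - {"tx": 0,"ty": 0,"tz": -0.3,"ax": 0,"ay": 0,"az": 0}
    - {"tx": 0,"ty": 0,"tz": -0.7,"ax": 0,"ay": 0,"az": 0}
    - {"tx": 0,"ty": 0.2,"tz": -0.7,"ax": 0,"ay": 0,"az": 0}
    - {"tx": 0,"ty": 0.6,"tz": -0.3,"ax": 0,"ay": 0,"az": 0}
    - {"tx": 0,"ty": 0.9,"tz": 0,"ax": 0,"ay": 0,"az": 0}

```text
clock: 4.7
eef_pos: [456.8, -147.6, 121.1]
tcp_rot: [3.141, -0.001, 0.002]
contact_force: [0.2, 0.1, -3.4]
opening: 0.355
grasp_force: 49.9
```

Request:
step_arm:
  moves:
    - {"tx": 0,"ty": 1,"tz": 0,"ax": 0,"ay": 0,"az": 0}
    - {"tx": 0,"ty": 1,"tz": 0,"ax": 0,"ay": 0,"az": 0}
    - {"tx": 0,"ty": 1,"tz": 0,"ax": 0,"ay": 0,"az": 0}
    - {"tx": 0,"ty": 1,"tz": 0,"ax": 0,"ay": 0,"az": 0}
    - {"tx": 0,"ty": 1,"tz": 0,"ax": 0,"ay": 0,"az": 0}

```text
clock: 5.32
eef_pos: [456.0, -273.2, 120.2]
tcp_rot: [-3.141, 0.001, 0.001]
contact_force: [0.6, 0.8, -3.6]
opening: 0.36
grasp_force: 49.9
```

Request:
step_arm:
  moves:
    - {"tx": 0,"ty": 1,"tz": 0,"ax": 0,"ay": 0,"az": 0}
    - {"tx": 0,"ty": 1,"tz": 0.2,"ax": 0,"ay": 0,"az": 0}
    - {"tx": 0,"ty": 0.6,"tz": 0.8,"ax": 0,"ay": 0,"az": 0}
    - {"tx": 0,"ty": 0.3,"tz": 0.8,"ax": 0,"ay": 0,"az": 0}
    - {"tx": 0,"ty": 0,"tz": 0.8,"ax": 0,"ay": 0,"az": 0}

```text
clock: 5.95
eef_pos: [456.2, -344.8, 53.9]
tcp_rot: [-3.141, 0.001, 0.0]
contact_force: [-0.6, -0.4, -3.0]
opening: 0.36
grasp_force: 50.0
```

Request:
step_arm:
  moves:
    - {"tx": 0,"ty": 0,"tz": 0.2,"ax": 0,"ay": 0,"az": 0}
    - {"tx": 0,"ty": 0,"tz": 0,"ax": 0,"ay": 0,"az": 0}

```text
clock: 6.2
eef_pos: [456.5, -344.0, 50.0]
tcp_rot: [-3.141, 0.001, 0.001]
contact_force: [0.3, -0.0, -3.5]
opening: 0.358
grasp_force: 50.0
```

Request:
step_arm:
  moves:
    - {"tx": 0,"ty": 0,"tz": 0.3,"ax": 0,"ay": 0,"az": 0}
    - {"tx": 0,"ty": 0,"tz": 0.12,"ax": 0,"ay": 0,"az": 0}
    - {"tx": 0,"ty": 0,"tz": 0.06,"ax": 0,"ay": 0,"az": 0}
    - {"tx": 0,"ty": 0,"tz": 0.04,"ax": 0,"ay": 0,"az": 0}

```text
clock: 6.7
eef_pos: [456.8, -344.3, 37.5]
tcp_rot: [3.141, -0.0, 0.001]
contact_force: [-0.4, 0.2, -3.8]
opening: 0.359
grasp_force: 50.0
```

Request:
step_arm:
  moves:
    - {"tx": 0,"ty": 0,"tz": 0.03,"ax": 0,"ay": 0,"az": 0}
    - {"tx": 0,"ty": 0,"tz": 0.03,"ax": 0,"ay": 0,"az": 0}

```text
clock: 6.95
eef_pos: [456.8, -344.3, 37.3]
tcp_rot: [3.142, -0.0, 0.001]
contact_force: [-5.4, 3.7, 20.1]
opening: 0.361
grasp_force: 52.1
```

Request:
step_arm:
  moves:
    - {"tx": 0,"ty": 0,"tz": 0.02,"ax": 0,"ay": 0,"az": 0}

```text
clock: 7.08
eef_pos: [456.8, -344.3, 37.3]
tcp_rot: [3.142, -0.0, 0.001]
contact_force: [-5.9, 5.3, 24.5]
opening: 0.361
grasp_force: 52.4
```

Request:
step_arm:
  moves:
    - {"tx": 0,"ty": 0,"tz": -0.08,"ax": 0,"ay": 0,"az": 0}
    - {"tx": 0,"ty": 0,"tz": 0,"ax": 0,"ay": 0,"az": 0}
    - {"tx": 0,"ty": 0,"tz": 0,"ax": 0,"ay": 0,"az": 0}
  gripper: 1

```text
clock: 7.45
eef_pos: [456.8, -344.4, 37.5]
tcp_rot: [3.141, -0.0, 0.001]
contact_force: [1.0, -0.0, -0.1]
opening: 0.973
grasp_force: 0.0
```

Request:
step_arm:
  moves:
    - {"tx": 0,"ty": 0,"tz": -0.8,"ax": 0,"ay": 0,"az": 0}
    - {"tx": 0,"ty": 0,"tz": -1,"ax": 0,"ay": 0,"az": 0}
    - {"tx": 0,"ty": -0.6,"tz": -1,"ax": 0,"ay": 0,"az": 0}
    - {"tx": 0,"ty": -1,"tz": -1,"ax": 0,"ay": 0,"az": 0}
    - {"tx": 0,"ty": -1,"tz": -1,"ax": 0,"ay": 0,"az": 0}

```text
clock: 8.07
eef_pos: [456.5, -278.7, 158.1]
tcp_rot: [-3.141, 0.0, 0.001]
contact_force: [1.0, 0.8, 0.3]
opening: 1.001
grasp_force: 0.0
```

Request:
step_arm:
  moves:
    - {"tx": 0,"ty": -1,"tz": -1,"ax": 0,"ay": 0,"az": 0}
    - {"tx": 0,"ty": -1,"tz": -1,"ax": 0,"ay": 0,"az": 0}
    - {"tx": 0,"ty": -1,"tz": -0.6,"ax": 0,"ay": 0,"az": 0}
    - {"tx": 0,"ty": -1,"tz": 0,"ax": 0,"ay": 0,"az": 0}
    - {"tx": 0,"ty": -1,"tz": 0,"ax": 0,"ay": 0,"az": 0}

```text
clock: 8.7
eef_pos: [456.6, -153.5, 222.7]
tcp_rot: [3.141, -0.001, 0.001]
contact_force: [0.2, 0.4, -0.5]
opening: 1.003
grasp_force: 0.0
```

```bash
python3 - <<'E'
from h import *
s=r.sense(); print(s['eef_pos'],s['tcp_rot'],s['qpos'],s['clock'])
cap('top','top2'); cap('side','side2')
a=cv2.imread('pics/top2.png')[180:340,120:320];b=cv2.imread('pics/side2.png')[130:290,160:360]
cv2.imwrite('pics/c2.png',cv2.resize(np.hstack([a,b]),None,fx=2,fy=2,interpolation=2))
E
```

```text
[ 456.55907461 -153.47796444  222.67290377] [ 3.14148466e+00 -5.15868400e-04  8.50763905e-04] [-3.27451817e-01  1.60169594e-01  1.96041853e+00  7.52183915e-05
  1.02048140e+00  1.24245445e+00] 8.7
```

View pics/c2.png

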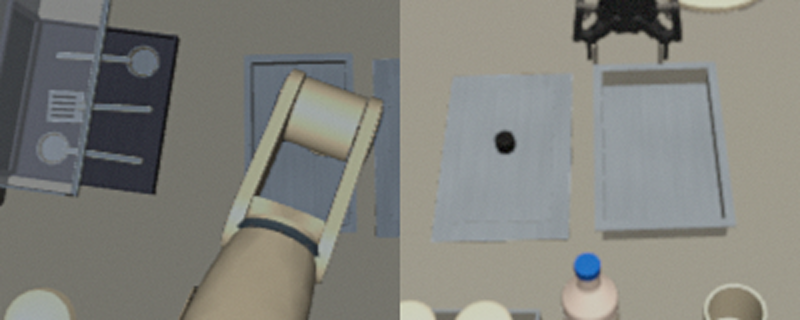

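The pan is open and apparently hasn't moved, and the lid lies flat beside it with the knob up at (505,142). Next I'll fit a small kinematic model so I can check wrist ranges for the tilted grasps and placings.

```bash
python3 - <<'E'
from h import *
D=[((215.845,-586.188,249.41),(.353523,1.63396)),((445.684,-185.794,164.867),(.241458,2.010641)),((456.559,-153.478,222.673),(.1601696,1.9604185))]
A=[];b=[]
for (x,y,z),(q2,q3) in D:
    s=q2+q3; A+=[[1,0,np.sin(q2),np.sin(s),np.cos(s)],[0,1,np.cos(q2),np.cos(s),-np.sin(s)]]; b+=[np.hypot(x,y),z]
x,res,rk,sv=np.linalg.lstsq(np.array(A),np.array(b),rcond=None); print(x,res,sv, np.array(A)@x-b)
E
```

```text
[  0.94841789 -27.21681997 565.3541648  494.06688664  58.80009702] [0.00614964] [2.99237346 2.44591903 0.20559273 0.13221232 0.05858948] [ 0.00635223  0.03122884  0.01054258  0.03048246 -0.01689482 -0.06171129]
```

Request:
step_arm:
  moves:
    - {"tx": 0,"ty": -1,"tz": 0,"ax": 0,"ay": 0,"az": -0.11}
    - {"tx": 0,"ty": 0,"tz": 0,"ax": 0,"ay": -0.11,"az": 0}
    - {"tx": 0,"ty": 0,"tz": 0,"ax": 0,"ay": -0.11,"az": 0}
    - {"tx": 0,"ty": 0,"tz": 0,"ax": 0,"ay": 0,"az": 0}

```text
clock: 9.3
eef_pos: [458.0, -129.4, 221.0]
tcp_rot: [-3.141, 0.347, 0.176]
contact_force: [0.6, 0.4, -0.2]
opening: 1.001
grasp_force: 0.0
```

```bash
python3 - <<'E'
from h import *
s=r.sense(); print(s['eef_pos'].tolist(),s['tcp_rot'].tolist(),s['qpos'].tolist())
E
```

```text
[457.9998259299826, -129.39836101803962, 221.0017624171515] [-3.140797509466765, 0.34742627964789663, 0.17552007878504639] [-0.19499292732838266, 0.3307247528027764, 1.783519693268126, -0.12579015149203224, 1.3548231452908017, 1.2477328348876227]
```

```bash
cat > kin.py <<'E'
import numpy as np
from scipy.spatial.transform import Rotation as R
from scipy.optimize import least_squares
Q=[(-1.2203953,.3535229,1.6339597,.00002,1.1551739,-.0024),(-.397979,.2414576,2.010641,-.000183,.8897735,1.1700958),(-.3274518,.1601696,1.9604185,.000075,1.0204814,1.2424544),(-.1949929,.3307248,1.7835197,-.1257902,1.3548231,1.2477328)]
P=[(215.845,-586.188,249.415),(445.684,-185.794,164.867),(456.559,-153.478,222.673),(458.0,-129.398,221.002)]
RPY=(-3.1408,.347426,.17552)
sg=1
def fk(q,k,sg=1):
    a,h,L2,L3,c,L=k
    Rr=R.from_euler('Z',q[0])*R.from_euler('Y',q[1]+q[2])*R.from_euler('Z',sg*q[3])*R.from_euler('Y',q[4])*R.from_euler('Z',q[5]+np.pi/2)
    s=q[1]+q[2]; rr=a+L2*np.sin(q[1])+L3*np.sin(s)+c*np.cos(s); z=h+L2*np.cos(q[1])+L3*np.cos(s)-c*np.sin(s)
    return np.array([rr*np.cos(q[0]),rr*np.sin(q[0]),z])+L*Rr.apply([0,0,1]),Rr
K=least_squares(lambda k:np.concatenate([fk(q,k)[0]-p for q,p in zip(Q,P)]+[[(k[0])/20,(k[4])/50]]),[0,200,565,494,50,230]).x
lo=np.array([-2.63,-.92,.06,-1.3,0,-3.02]);hi=np.array([2.63,2.1,2.66,4.44,2.69,3.02])
def ik(p,rpy,q0):
    Rt=R.from_euler('xyz',rpy)
    f=lambda q:(lambda a:np.concatenate([(a[0]-p)/100,(Rt.inv()*a[1]).as_rotvec()]))(fk(q,K))
    s=least_squares(f,np.clip(q0,lo+.01,hi-.01),bounds=(lo,hi)); return s.x,np.abs(s.fun).max()
E
python3 - <<'E'
from kin import *
print(K.round(1)); 
for q,p in zip(Q,P): print((fk(q,K)[0]-p).round(2))
for sg in(1,-1): print(sg,fk(Q[3],K,sg)[1].as_euler('xyz'),RPY)
q0=Q[3]; rad=np.radians
for n,p,rpy in [('trayA',(425,291,34),(-np.pi,-rad(35),rad(82))),('trayAout',(404,134,214),(-np.pi,-rad(35),rad(82))),('trayB',(606,267,34),(-np.pi,-rad(35),rad(87))),
  ('panA x0',(457,-64,30),(-np.pi,-rad(35),rad(2))),('panA x+35',(492,-64,30),(-np.pi,-rad(35),rad(2))),('panA low',(477,-144,30),(-np.pi,-rad(35),rad(2))),('panA hi',(477,-64,130),(-np.pi,-rad(35),rad(2))),
  ('panB',(457,-144,30),(-np.pi,-rad(35),rad(182))),('panB hi',(457,-144,130),(-np.pi,-rad(35),rad(182))),
  ('panAneg',(457,-64,30),(-np.pi,-rad(35),rad(182))),('panBneg',(457,-144,30),(-np.pi,-rad(35),rad(2)))]:
    for g in(q0,(.3,.4,1.9,.6,.8,-1),(.3,.4,1.9,-.6,.8,1)):
        q,e=ik(np.array(p),rpy,np.array(g)); 
        if e<.02: print(n,q.round(2),round(e,4))
E
```

```text
[3.000e-01 2.938e+02 5.661e+02 4.944e+02 5.860e+01 3.216e+02]
[-1.52 -0.21  0.08]
[-0.72 -1.32  0.01]
[-0.46 -1.43 -0.02]
[ 0.21 -1.27 -0.08]
1 [-3.14079753  0.3474263   0.17552016] (-3.1408, 0.347426, 0.17552)
-1 [-2.92752945  0.27577835  0.11057787] (-3.1408, 0.347426, 0.17552)
trayA [ 0.26  0.54  2.24  1.41  0.56 -0.9 ] 0.0
trayA [ 0.26  0.54  2.24  1.41  0.56 -0.9 ] 0.0
trayA [ 0.26  0.54  2.24  1.41  0.56 -0.9 ] 0.0
trayAout [-0.13  0.1   2.22  0.77  0.97 -0.48] 0.0
trayAout [-0.13  0.1   2.22  0.77  0.97 -0.48] 0.0
trayAout [-0.13  0.1   2.22  0.77  0.97 -0.48] 0.0
trayB [ 0.14  0.69  1.83  0.96  0.76 -0.57] 0.0
trayB [ 0.14  0.69  1.83  0.96  0.76 -0.57] 0.0
trayB [ 0.14  0.69  1.83  0.96  0.76 -0.57] 0.0
panA x0 [-0.25  0.5   2.5   2.78  0.48 -1.48] 0.0
panA x0 [-0.25  0.5   2.5   2.78  0.48 -1.48] 0.0
panA x0 [-0.25  0.5   2.5   2.78  0.48 -1.48] 0.0
panA x+35 [-0.23  0.5   2.44  2.77  0.42 -1.44] 0.0
panA x+35 [-0.23  0.5   2.44  2.77  0.42 -1.44] 0.0
panA x+35 [-0.23  0.5   2.44  2.77  0.42 -1.44] 0.0
panA low [-0.47  0.51  2.41  2.4   0.43 -1.3 ] 0.0
panA low [-0.47  0.51  2.41  2.4   0.43 -1.3 ] 0.0
panA low [-0.47  0.51  2.41  2.4   0.43 -1.3 ] 0.0
panA hi [-0.24  0.18  2.43  1.98  0.17 -0.64] 0.0
panA hi [-0.24  0.18  2.43  1.98  0.17 -0.64] 0.0
panA hi [-0.24  0.18  2.43  1.98  0.17 -0.64] 0.0
panB [-0.21  0.74  1.7  -0.15  1.3  -1.73] 0.0
panB [-0.21  0.74  1.7  -0.15  1.3  -1.73] 0.0
panB [-0.21  0.74  1.7  -0.15  1.3  -1.73] 0.0
panB hi [-0.21  0.6   1.68 -0.14  1.46 -1.76] 0.0
panB hi [-0.21  0.6   1.68 -0.14  1.46 -1.76] 0.0
panB hi [-0.21  0.6   1.68 -0.14  1.46 -1.76] 0.0
panAneg [-0.09  0.73  1.73 -0.07  1.29 -1.65] 0.0
panAneg [-0.09  0.73  1.73 -0.07  1.29 -1.65] 0.0
panAneg [-0.09  0.73  1.73 -0.07  1.29 -1.65] 0.0
panBneg [-0.5   0.5   2.44  2.4   0.45 -1.34] 0.0
panBneg [-0.5   0.5   2.44  2.4   0.45 -1.34] 0.0
panBneg [-0.5   0.5   2.44  2.4   0.45 -1.34] 0.0
```

```bash
cat > plan.py <<'E'
from kin import *
rad=np.radians
def toolz(yaw,p): return R.from_euler('xyz',(np.pi,p,yaw)).apply([0,0,1])
def plan(p0,rpy0,p1,rpy1,n,q0,show=True):
    R0=R.from_euler('xyz',rpy0);R1=R.from_euler('xyz',rpy1); w=(R0.inv()*R1).as_rotvec()/n
    a=np.round(w/(np.pi/2),3); p=np.array(p0,float);Rc=R0;q=np.array(q0)
    print('deg/row',np.degrees(np.linalg.norm(w)).round(2)); vm=0
    for i in range(n):
        t=np.round(Rc.inv().apply((np.array(p1)-p)/(n-i))/25,2)
        if show: print(i,'t',t.tolist(),'a',a.tolist())
        p=p+Rc.apply(t*25);Rc=Rc*R.from_rotvec(a*np.pi/2)
        q2,e=ik(p,Rc.as_euler('xyz'),q); v=np.abs(q2-q)/.125/np.array([2.22,2.22,2.79,3.14,3.14,3.14]); vm=max(vm,v.max()) if i else vm; q=q2
        if e>.03: print('IK',i,e)
        if v.max()>.6: print('fast',i,v.round(2))
    print('end',p.round(1),Rc.as_euler('xyz').round(3),'q',q.round(2),'vmax',vm.round(2)); return p,Rc.as_euler('xyz'),q
E
python3 - <<'E'
from plan import *
tz=toolz(rad(82),-rad(35)); G=np.array([427.7,288.7,33.3]); print(tz)
a=plan((458,-129.4,221),RPY,G-200*tz,(np.pi,-rad(35),rad(82)),13,Q[3])
b=plan(a[0],a[1],G,(np.pi,-rad(35),rad(82)),8,a[2],False)
# A to pan
l=plan(G,a[1],G-210*tz,a[1],8,b[2],False)
c=plan(l[0],a[1],(468,-144,150),(np.pi,-rad(35),rad(2)),14,l[2],False)
d=plan(c[0],c[1],(468,-144,32),(np.pi,-rad(35),rad(2)),5,c[2],False)
# B to pan
tb=toolz(rad(87),-rad(35));GB=np.array([606,265,33]);s=GB-210*tb
_=ik(s,(np.pi,-rad(35),rad(87)),a[2]); 
e=plan(s,(np.pi,-rad(35),rad(87)),(466,-64,150),(np.pi,-rad(35),rad(182)),14,_[0],False)
E
```

```text
[ 0.07982641  0.56799443 -0.81915204]
deg/row 6.78
0 t [0.05, -0.95, 0.06] a [0.008, 0.04, -0.063]
1 t [0.14, -0.94, 0.08] a [0.008, 0.04, -0.063]
2 t [0.22, -0.92, 0.1] a [0.008, 0.04, -0.063]
3 t [0.3, -0.89, 0.13] a [0.008, 0.04, -0.063]
4 t [0.38, -0.85, 0.16] a [0.008, 0.04, -0.063]
5 t [0.45, -0.81, 0.2] a [0.008, 0.04, -0.063]
6 t [0.52, -0.76, 0.24] a [0.008, 0.04, -0.063]
7 t [0.57, -0.7, 0.28] a [0.008, 0.04, -0.063]
8 t [0.62, -0.64, 0.33] a [0.008, 0.04, -0.063]
9 t [0.66, -0.57, 0.38] a [0.008, 0.04, -0.063]
10 t [0.69, -0.5, 0.43] a [0.008, 0.04, -0.063]
11 t [0.7, -0.43, 0.48] a [0.008, 0.04, -0.063]
12 t [0.71, -0.36, 0.52] a [0.008, 0.04, -0.063]
end [411.6 175.  197.2] [ 3.142 -0.601  1.429] q [-0.01  0.14  2.22  0.81  0.88 -0.44] vmax 0.42
deg/row 0.07
end [427.8 288.7  33.4] [ 3.142 -0.614  1.429] q [ 0.26  0.54  2.23  1.41  0.57 -0.91] vmax 0.24
deg/row 0.0
end [411.  169.5 205.4] [ 3.142 -0.601  1.429] q [-0.03  0.12  2.21  0.8   0.9  -0.43] vmax 0.24
deg/row 5.71
end [ 468.1 -143.9  150. ] [ 3.136 -0.605  0.042] q [-0.48  0.15  2.38  1.34  0.29 -0.2 ] vmax 0.18
deg/row 0.1
fast 0 [0.   0.23 0.05 0.69 0.02 0.72]
fast 1 [0.   0.24 0.04 0.67 0.04 0.7 ]
end [ 468. -144.   32.] [-3.141 -0.613  0.032] q [-0.49  0.5   2.43  2.4   0.44 -1.32] vmax 0.7
deg/row 6.79
end [466.1 -63.9 150. ] [ 3.136 -0.606 -3.102] q [-0.09  0.57  1.68 -0.07  1.49 -1.67] vmax 0.23
```

Request:
step_arm:
  moves:
    - {"tx": 0.05,"ty": -0.95,"tz": 0.06,"ax": 0.008,"ay": 0.04,"az": -0.063}
    - {"tx": 0.14,"ty": -0.94,"tz": 0.08,"ax": 0.008,"ay": 0.04,"az": -0.063}
    - {"tx": 0.22,"ty": -0.92,"tz": 0.1,"ax": 0.008,"ay": 0.04,"az": -0.063}
    - {"tx": 0.3,"ty": -0.89,"tz": 0.13,"ax": 0.008,"ay": 0.04,"az": -0.063}
    - {"tx": 0.38,"ty": -0.85,"tz": 0.16,"ax": 0.008,"ay": 0.04,"az": -0.063}
  gripper: 0.6

```text
clock: 9.93
eef_pos: [438.5, -12.1, 213.6]
tcp_rot: [-2.997, -0.016, 0.65]
contact_force: [-0.4, 0.2, -0.5]
opening: 0.6
grasp_force: 0.0
```

Request:
step_arm:
  moves:
    - {"tx": 0.45,"ty": -0.81,"tz": 0.2,"ax": 0.008,"ay": 0.04,"az": -0.063}
    - {"tx": 0.52,"ty": -0.76,"tz": 0.24,"ax": 0.008,"ay": 0.04,"az": -0.063}
    - {"tx": 0.57,"ty": -0.7,"tz": 0.28,"ax": 0.008,"ay": 0.04,"az": -0.063}
    - {"tx": 0.62,"ty": -0.64,"tz": 0.33,"ax": 0.008,"ay": 0.04,"az": -0.063}
    - {"tx": 0.66,"ty": -0.57,"tz": 0.38,"ax": 0.008,"ay": 0.04,"az": -0.063}

```text
clock: 10.55
eef_pos: [421.3, 104.5, 204.4]
tcp_rot: [-3.031, -0.397, 1.107]
contact_force: [-0.3, 0.2, -0.4]
opening: 0.603
grasp_force: 0.0
```

Request:
step_arm:
  moves:
    - {"tx": 0.69,"ty": -0.5,"tz": 0.43,"ax": 0.008,"ay": 0.04,"az": -0.063}
    - {"tx": 0.7,"ty": -0.43,"tz": 0.48,"ax": 0.008,"ay": 0.04,"az": -0.063}
    - {"tx": 0.71,"ty": -0.36,"tz": 0.52,"ax": 0.008,"ay": 0.04,"az": -0.063}
    - {"tx": 0,"ty": 0,"tz": 0,"ax": 0,"ay": 0.005,"az": 0}

```text
clock: 11.05
eef_pos: [409.9, 174.5, 198.1]
tcp_rot: [3.138, -0.608, 1.428]
contact_force: [0.6, -0.1, 0.6]
opening: 0.6
grasp_force: 0.0
```

```bash
python3 - <<'E'
from h import *
s=r.sense(); print(s['eef_pos'].round(1),s['tcp_rot'].round(3),s['qpos'].round(2))
cap('wrist','w3')
W,p=cloud('w3'); X,Y,Z=[W[...,i] for i in range(3)]
for lo,hi in((392,465),(570,645)):
  for y0 in range(200,380,20):
    k=(Z>14)&(Z<60)&(X>lo)&(X<hi)&(abs(Y-y0)<10)
    if k.sum()>10: print(lo,y0,k.sum(),np.median(W[k],0).round(1),np.percentile(X[k],[3,97]).round())
E
```

```text
[409.9 174.5 198.1] [ 3.138 -0.608  1.428] [-0.03  0.14  2.23  0.82  0.89 -0.45]
392 200 219 [418.5 201.   21. ] [412. 425.]
392 220 244 [420.7 220.1  25.6] [414. 428.]
392 240 228 [423.  239.6  30. ] [417. 430.]
392 260 223 [425.7 260.   33.5] [419. 433.]
392 280 209 [427.8 279.6  35.1] [421. 435.]
392 300 195 [430.6 299.9  35.2] [424. 438.]
392 320 165 [433.5 319.8  32.6] [427. 444.]
392 340 174 [435.2 338.1  24.7] [411. 464.]
392 360 176 [416.2 361.7  19.1] [408. 465.]
570 200 318 [629.6 199.8  20.6] [575. 634.]
570 220 458 [606.7 220.   24.2] [582. 629.]
570 240 252 [604.  239.7  33. ] [600. 612.]
570 260 237 [605.2 259.6  34.9] [601. 613.]
570 280 219 [606.4 279.9  34.7] [603. 614.]
570 300 197 [607.4 300.1  32. ] [604. 615.]
570 320 175 [608.4 319.9  28.3] [605. 616.]
570 340 166 [609.7 339.5  24. ] [606. 618.]
570 360 63 [610.  354.4  20.1] [607. 617.]
```

View pics/w3.png

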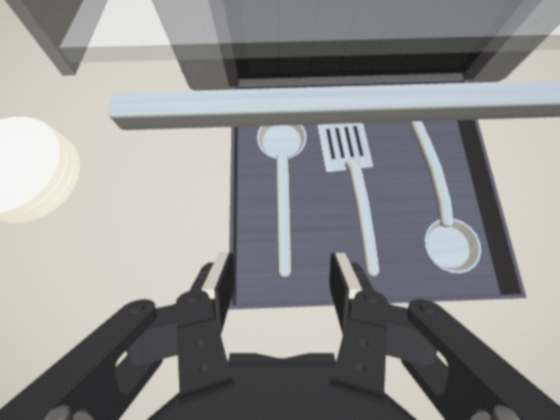

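The wrist view shows A's bar from (285,270) to its bowl at (283,138), the turner in the middle, and B with its bowl at (452,245). The depth puts A's level bar at (429,290) and B's at (607,269), as expected. I'll now approach A along the tool axis.

Request:
step_arm:
  moves:
    - {"tx": 0,"ty": 0.12,"tz": 0.9,"ax": 0,"ay": 0,"az": 0}
    - {"tx": 0,"ty": 0,"tz": 1,"ax": 0,"ay": 0,"az": 0}
    - {"tx": 0,"ty": 0,"tz": 1,"ax": 0,"ay": 0,"az": 0}
    - {"tx": 0,"ty": 0,"tz": 1,"ax": 0,"ay": 0,"az": 0}
    - {"tx": 0,"ty": 0,"tz": 1,"ax": 0,"ay": 0,"az": 0}

```text
clock: 11.72
eef_pos: [424.8, 243.4, 97.8]
tcp_rot: [3.137, -0.607, 1.427]
contact_force: [0.2, 0.1, 0.5]
opening: 0.601
grasp_force: 0.0
```

Request:
step_arm:
  moves:
    - {"tx": 0,"ty": 0,"tz": 1,"ax": 0,"ay": 0,"az": 0}
    - {"tx": 0,"ty": 0,"tz": 1,"ax": 0,"ay": 0,"az": 0}
    - {"tx": 0,"ty": 0,"tz": 0.4,"ax": 0,"ay": 0,"az": 0}
    - {"tx": 0,"ty": 0,"tz": 0,"ax": 0,"ay": 0,"az": 0}

```text
clock: 12.22
eef_pos: [428.9, 277.7, 48.8]
tcp_rot: [3.14, -0.608, 1.428]
contact_force: [-0.4, -0.9, 0.6]
opening: 0.603
grasp_force: 0.0
```

Request:
step_arm:
  moves:
    - {"tx": 0,"ty": 0,"tz": 0.4,"ax": 0,"ay": 0,"az": 0}
    - {"tx": 0,"ty": 0,"tz": 0.3,"ax": 0,"ay": 0,"az": 0}
    - {"tx": 0,"ty": 0,"tz": 0,"ax": 0,"ay": 0,"az": 0}

```text
clock: 12.6
eef_pos: [430.1, 288.1, 34.1]
tcp_rot: [3.14, -0.609, 1.429]
contact_force: [-0.0, 0.2, 0.1]
opening: 0.602
grasp_force: 0.0
```

Request:
step_arm:
  moves:
    - {"tx": 0,"ty": 0,"tz": 0,"ax": 0,"ay": 0,"az": 0}
    - {"tx": 0,"ty": 0,"tz": 0,"ax": 0,"ay": 0,"az": 0}
    - {"tx": 0,"ty": 0,"tz": 0,"ax": 0,"ay": 0,"az": 0}
    - {"tx": 0,"ty": 0,"tz": 0,"ax": 0,"ay": 0,"az": 0}
    - {"tx": 0,"ty": 0,"tz": 0,"ax": 0,"ay": 0,"az": 0}
  gripper: 0
  newtons: 60

```text
clock: 13.22
eef_pos: [430.1, 288.0, 34.6]
tcp_rot: [3.139, -0.609, 1.429]
contact_force: [-2.0, -1.4, 4.8]
opening: 0.138
grasp_force: 58.5
```

Request:
step_arm:
  moves:
    - {"tx": 0,"ty": 0,"tz": -0.3,"ax": 0,"ay": 0,"az": 0}
    - {"tx": 0,"ty": 0,"tz": -0.7,"ax": 0,"ay": 0,"az": 0}
    - {"tx": 0,"ty": 0,"tz": -1,"ax": 0,"ay": 0,"az": 0}
    - {"tx": 0,"ty": 0,"tz": -1,"ax": 0,"ay": 0,"az": 0}
    - {"tx": 0,"ty": 0,"tz": -1,"ax": 0,"ay": 0,"az": 0}

```text
clock: 13.85
eef_pos: [421.8, 230.4, 117.0]
tcp_rot: [3.139, -0.608, 1.429]
contact_force: [0.1, 0.2, -0.5]
opening: 0.143
grasp_force: 58.4
```

Request:
step_arm:
  moves:
    - {"tx": 0,"ty": 0,"tz": -1,"ax": 0,"ay": 0,"az": 0}
    - {"tx": 0,"ty": 0,"tz": -1,"ax": 0,"ay": 0,"az": 0}
    - {"tx": 0,"ty": 0,"tz": -1,"ax": 0,"ay": 0,"az": 0}
    - {"tx": 0,"ty": 0,"tz": -1,"ax": 0,"ay": 0,"az": 0}

```text
clock: 14.35
eef_pos: [413.3, 173.7, 199.1]
tcp_rot: [3.139, -0.607, 1.429]
contact_force: [1.0, 0.2, -1.9]
opening: 0.142
grasp_force: 58.4
```

```bash
python3 - <<'E'
from plan import *
from h import r,cap,cloud
s=r.sense(); p=s['eef_pos'];e=s['tcp_rot'];print(p.round(1),e.round(3),s['qpos'].round(2),s['grasp_force'])
c=plan(p,e,(468,-143,120),(np.pi,-.609,rad(2)),14,s['qpos'])
d=plan(c[0],c[1],(468,-143,50),(np.pi,-.609,rad(2)),4,c[2])
cap('wrist','w4');W,_=cloud('w4')
import numpy as np
from scipy.spatial.transform import Rotation as R
L=R.from_euler('xyz',e).inv().apply((W.reshape(-1,3)-p)).reshape(W.shape)
# spoon in levelled frame: heights of the points near the bar plane, ahead of the grip
for a in range(-100,110,20):
    D=W-p; h=np.array([np.cos(e[2]),np.sin(e[2])]); f=D[...,0]*h[0]+D[...,1]*h[1]; g=D[...,0]*h[1]-D[...,1]*h[0]
    k=(abs(f-a)<10)&(abs(g)<40)&(abs(D[...,2])<40)
    if k.sum()>15: print(a,k.sum(),np.median(D[k][:,2]).round(1),np.median(g[k]).round(1),np.percentile(g[k],[5,95]).round())
E
```

```text
[413.3 173.7 199.1] [ 3.139 -0.607  1.429] [-0.03  0.14  2.22  0.82  0.89 -0.45] 58.44094097614288
deg/row 5.7
0 t [-0.85, 0.28, -0.31] a [-0.036, -0.0, 0.052]
1 t [-0.82, 0.37, -0.29] a [-0.036, -0.0, 0.052]
2 t [-0.79, 0.45, -0.27] a [-0.036, -0.0, 0.052]
3 t [-0.75, 0.53, -0.24] a [-0.036, -0.0, 0.052]
4 t [-0.7, 0.6, -0.21] a [-0.036, -0.0, 0.052]
5 t [-0.65, 0.67, -0.18] a [-0.036, -0.0, 0.052]
6 t [-0.59, 0.72, -0.14] a [-0.036, -0.0, 0.052]
7 t [-0.53, 0.78, -0.09] a [-0.036, -0.0, 0.052]
8 t [-0.46, 0.82, -0.05] a [-0.036, -0.0, 0.052]
9 t [-0.4, 0.86, -0.0] a [-0.036, -0.0, 0.052]
10 t [-0.32, 0.89, 0.05] a [-0.036, -0.0, 0.052]
11 t [-0.25, 0.9, 0.1] a [-0.036, -0.0, 0.052]
12 t [-0.18, 0.92, 0.15] a [-0.036, -0.0, 0.052]
13 t [-0.1, 0.91, 0.19] a [-0.036, -0.0, 0.052]
end [ 467.9 -142.9  120.1] [-3.14  -0.608  0.035] q [-0.49  0.23  2.4   1.68  0.29 -0.56] vmax 0.33
deg/row 0.03
0 t [-0.4, 0.0, 0.58] a [-0.0, 0.0, 0.0]
1 t [-0.4, 0.0, 0.57] a [-0.0, 0.0, 0.0]
2 t [-0.4, 0.0, 0.58] a [-0.0, 0.0, 0.0]
3 t [-0.4, 0.01, 0.57] a [-0.0, 0.0, 0.0]
end [ 467.9 -143.1   50. ] [-3.14  -0.608  0.035] q [-0.49  0.44  2.42  2.29  0.39 -1.2 ] vmax 0.44
-40 1796 33.2 -3.9 [-38.  39.]
-20 6566 29.0 0.2 [-36.  36.]
0 5474 22.4 0.7 [-31.  32.]
20 1464 0.8 0.7 [-11.  13.]
40 1098 -3.7 0.2 [-15.  15.]
60 4198 -10.7 -0.5 [-31.  30.]
80 3154 -21.1 -0.5 [-26.  26.]
100 954 -16.3 1.4 [-17.  18.]
```

View pics/w4.png

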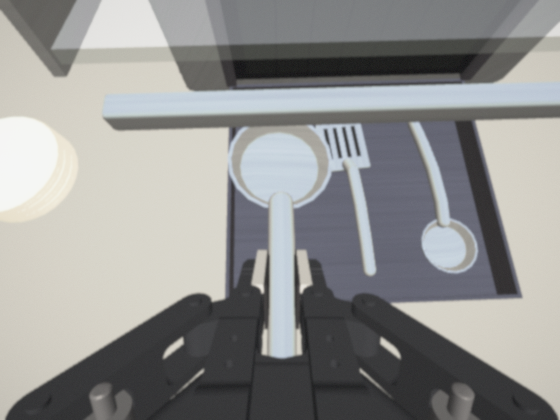

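The wrist view shows spoon A held level and square in the fingers, with its bowl at (280,163). The turner and spoon B haven't moved. I'll carry A to the pan.

Request:
step_arm:
  moves:
    - {"tx": -0.85,"ty": 0.28,"tz": -0.31,"ax": -0.036,"ay": 0,"az": 0.052}
    - {"tx": -0.82,"ty": 0.37,"tz": -0.29,"ax": -0.036,"ay": 0,"az": 0.052}
    - {"tx": -0.79,"ty": 0.45,"tz": -0.27,"ax": -0.036,"ay": 0,"az": 0.052}
    - {"tx": -0.75,"ty": 0.53,"tz": -0.24,"ax": -0.036,"ay": 0,"az": 0.052}
    - {"tx": -0.7,"ty": 0.6,"tz": -0.21,"ax": -0.036,"ay": 0,"az": 0.052}

```text
clock: 15.02
eef_pos: [433.0, 60.6, 169.1]
tcp_rot: [3.141, -0.608, 0.928]
contact_force: [-0.5, 0.7, -1.2]
opening: 0.143
grasp_force: 58.5
```

Request:
step_arm:
  moves:
    - {"tx": -0.65,"ty": 0.67,"tz": -0.18,"ax": -0.036,"ay": 0,"az": 0.052}
    - {"tx": -0.59,"ty": 0.72,"tz": -0.14,"ax": -0.036,"ay": 0,"az": 0.052}
    - {"tx": -0.53,"ty": 0.78,"tz": -0.09,"ax": -0.036,"ay": 0,"az": 0.052}
    - {"tx": -0.46,"ty": 0.82,"tz": -0.05,"ax": -0.036,"ay": 0,"az": 0.052}
    - {"tx": -0.4,"ty": 0.86,"tz": 0,"ax": -0.036,"ay": 0,"az": 0.052}

```text
clock: 15.65
eef_pos: [452.4, -52.5, 140.9]
tcp_rot: [-3.14, -0.608, 0.43]
contact_force: [0.2, 0.6, -0.8]
opening: 0.14
grasp_force: 58.4
```

Request:
step_arm:
  moves:
    - {"tx": -0.32,"ty": 0.89,"tz": 0.05,"ax": -0.036,"ay": 0,"az": 0.052}
    - {"tx": -0.25,"ty": 0.9,"tz": 0.1,"ax": -0.036,"ay": 0,"az": 0.052}
    - {"tx": -0.18,"ty": 0.92,"tz": 0.15,"ax": -0.036,"ay": 0,"az": 0.052}
    - {"tx": -0.1,"ty": 0.91,"tz": 0.19,"ax": -0.036,"ay": 0,"az": 0.052}
    - {"tx": 0,"ty": 0,"tz": 0,"ax": 0,"ay": 0,"az": 0}

```text
clock: 16.27
eef_pos: [468.0, -142.0, 118.4]
tcp_rot: [-3.138, -0.607, 0.034]
contact_force: [-0.2, 1.0, -1.7]
opening: 0.143
grasp_force: 58.5
```

```bash
python3 - <<'E'
from h import *
s=r.sense(); print(s['eef_pos'].round(1),s['tcp_rot'].round(3),s['qpos'].round(2),s['grasp_force'])
cap('side','s5'); cap('top','t5')
for t in('s5','t5'):
    W,p=cloud(t);X,Y,Z=[W[...,i] for i in range(3)]
    m=(Z>-3)&(Z<16)&(X>270)&(X<640)&(Y>-215)&(Y<10)
    pp=p.astype(int); b=(pp[...,2]-pp[...,0])>5
    for nm,mm in(('rim',(Z>36)&(Z<50)&b&(X>270)&(X<640)&(Y>-215)&(Y<10)),):
        print(t,nm,mm.sum(),np.percentile(X[mm],[1,99]).round(),np.percentile(Y[mm],[1,99]).round(),cv2.minAreaRect(W[mm][:,:2].astype('float32')))
cv2.imwrite('pics/c5.png',cv2.resize(cv2.imread('pics/s5.png')[110:290,180:400],None,fx=3,fy=3))
E
```

```text
[ 468.  -142.   118.4] [-3.138 -0.607  0.034] [-0.49  0.24  2.4   1.69  0.3  -0.57] 58.450748920440674
s5 rim 889 [294. 621.] [-208.   -0.] ((456.60296630859375, -104.31488800048828), (328.3336181640625, 200.876220703125), 2.3296194076538086)
t5 rim 786 [289. 619.] [-202.    6.] ((454.996337890625, -98.80223083496094), (329.0263671875, 202.60455322265625), 2.0290768146514893)
```

View pics/c5.png

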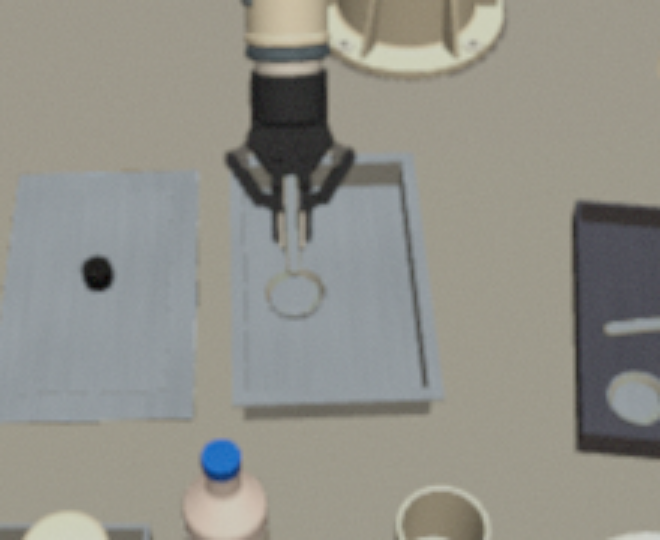

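The side view shows spoon A in the right lane of the pan, level and with its bowl towards the far end at (295,295). The wall clearance is good, so I'll lower it.

Request:
step_arm:
  moves:
    - {"tx": -0.4,"ty": 0,"tz": 0.575,"ax": 0,"ay": 0,"az": 0}
    - {"tx": -0.4,"ty": 0,"tz": 0.575,"ax": 0,"ay": 0,"az": 0}
    - {"tx": -0.4,"ty": 0,"tz": 0.575,"ax": 0,"ay": 0,"az": 0}
    - {"tx": -0.4,"ty": 0,"tz": 0.575,"ax": 0,"ay": 0,"az": 0}
    - {"tx": -0.2,"ty": 0,"tz": 0.288,"ax": 0,"ay": 0,"az": 0}

```text
clock: 17.0
eef_pos: [468.2, -140.8, 39.6]
tcp_rot: [-3.138, -0.608, 0.037]
contact_force: [-0.4, -0.9, -1.2]
opening: 0.143
grasp_force: 58.4
```

Request:
step_arm:
  moves:
    - {"tx": -0.09,"ty": 0,"tz": 0.13,"ax": 0,"ay": 0,"az": 0}
    - {"tx": 0,"ty": 0,"tz": 0,"ax": 0,"ay": 0,"az": 0}

```text
clock: 17.25
eef_pos: [468.4, -141.2, 36.3]
tcp_rot: [-3.138, -0.608, 0.036]
contact_force: [1.0, -0.3, -0.1]
opening: 0.145
grasp_force: 58.4
```

Request:
step_arm:
  moves:
    - {"tx": -0.046,"ty": 0,"tz": 0.066,"ax": 0,"ay": 0,"az": 0}
    - {"tx": -0.023,"ty": 0,"tz": 0.033,"ax": 0,"ay": 0,"az": 0}
    - {"tx": 0,"ty": 0,"tz": 0,"ax": 0,"ay": 0,"az": 0}

```text
clock: 17.62
eef_pos: [468.5, -141.5, 33.4]
tcp_rot: [-3.138, -0.608, 0.035]
contact_force: [-0.5, 0.1, -1.8]
opening: 0.14
grasp_force: 58.4
```

Request:
step_arm:
  moves:
    - {"tx": -0.023,"ty": 0,"tz": 0.033,"ax": 0,"ay": 0,"az": 0}

```text
clock: 17.75
eef_pos: [468.5, -141.5, 32.4]
tcp_rot: [-3.138, -0.608, 0.035]
contact_force: [0.3, -0.1, -1.5]
opening: 0.138
grasp_force: 58.4
```

Request:
step_arm:
  moves:
    - {"tx": -0.023,"ty": 0,"tz": 0.033,"ax": 0,"ay": 0,"az": 0}

```text
clock: 17.88
eef_pos: [468.4, -141.5, 31.2]
tcp_rot: [-3.138, -0.608, 0.035]
contact_force: [0.1, -0.7, -1.5]
opening: 0.137
grasp_force: 58.4
```

Request:
step_arm:
  moves:
    - {"tx": -0.012,"ty": 0,"tz": 0.016,"ax": 0,"ay": 0,"az": 0}

```text
clock: 18.0
eef_pos: [468.4, -141.5, 30.7]
tcp_rot: [-3.138, -0.608, 0.035]
contact_force: [-1.5, -0.4, 2.1]
opening: 0.142
grasp_force: 58.7
```

Request:
step_arm:
  moves:
    - {"tx": -0.012,"ty": 0,"tz": 0.016,"ax": 0,"ay": 0,"az": 0}

```text
clock: 18.12
eef_pos: [468.4, -141.4, 30.5]
tcp_rot: [-3.138, -0.609, 0.035]
contact_force: [-5.0, 0.7, 9.9]
opening: 0.14
grasp_force: 59.8
```

Request:
step_arm:
  moves:
    - {"tx": -0.012,"ty": 0,"tz": 0.016,"ax": 0,"ay": 0,"az": 0}

```text
clock: 18.25
eef_pos: [468.4, -141.4, 30.3]
tcp_rot: [-3.138, -0.61, 0.035]
contact_force: [-9.2, 0.4, 17.9]
opening: 0.139
grasp_force: 60.7
```

Request:
step_arm:
  moves:
    - {"tx": 0.012,"ty": 0,"tz": -0.02,"ax": 0,"ay": 0,"az": 0}
    - {"tx": 0,"ty": 0,"tz": 0,"ax": 0,"ay": 0,"az": 0}
    - {"tx": 0,"ty": 0,"tz": 0,"ax": 0,"ay": 0,"az": 0}
  gripper: 0.45

```text
clock: 18.62
eef_pos: [468.4, -141.5, 30.3]
tcp_rot: [-3.138, -0.608, 0.035]
contact_force: [0.3, 0.3, 1.1]
opening: 0.449
grasp_force: 0.0
```

Request:
step_arm:
  moves:
    - {"tx": 0,"ty": 0,"tz": -0.4,"ax": 0,"ay": 0,"az": 0}
    - {"tx": 0,"ty": 0,"tz": -0.8,"ax": 0,"ay": 0,"az": 0}
    - {"tx": 0,"ty": 0,"tz": -1,"ax": 0,"ay": 0,"az": 0}
    - {"tx": 0,"ty": 0,"tz": -1,"ax": 0,"ay": 0,"az": 0}
    - {"tx": 0,"ty": 0,"tz": 0,"ax": 0,"ay": 0,"az": 0}

```text
clock: 19.25
eef_pos: [422.6, -143.7, 97.1]
tcp_rot: [-3.14, -0.61, 0.036]
contact_force: [-0.4, 0.3, -0.2]
opening: 0.45
grasp_force: 0.0
```

```bash
python3 - <<'E'
from plan import *
from h import r,cap,cloud
import cv2
s=r.sense(); p=s['eef_pos'];e=s['tcp_rot'];print(p.round(1),e.round(3),s['qpos'].round(2),s['grasp_force'],s['opening'])
tb=toolz(rad(86.8),-.609);G=np.array([607,266.7,33.3]);print(G-200*tb)
c=plan(p,e,G-200*tb,(np.pi,-.609,rad(86.8)),15,s['qpos'])
cap('wrist','w6')
E
```

```text
[ 422.6 -143.7   97.1] [-3.14  -0.61   0.036] [-0.57  0.26  2.49  1.93  0.36 -0.9 ] 0.0 0.4500582031726564
[600.61348924 152.46888624 197.34409508]
deg/row 5.65
0 t [0.57, -0.77, 0.07] a [0.036, -0.0, -0.051]
1 t [0.62, -0.72, 0.11] a [0.036, -0.0, -0.051]
2 t [0.68, -0.66, 0.15] a [0.036, -0.0, -0.051]
3 t [0.73, -0.59, 0.19] a [0.036, -0.0, -0.051]
4 t [0.78, -0.52, 0.22] a [0.036, -0.0, -0.051]
5 t [0.81, -0.45, 0.25] a [0.036, -0.0, -0.051]
6 t [0.85, -0.36, 0.27] a [0.036, -0.0, -0.051]
7 t [0.87, -0.28, 0.29] a [0.036, -0.0, -0.051]
8 t [0.89, -0.19, 0.3] a [0.036, -0.0, -0.051]
9 t [0.9, -0.1, 0.31] a [0.036, -0.0, -0.051]
10 t [0.91, -0.01, 0.31] a [0.036, -0.0, -0.051]
11 t [0.91, 0.08, 0.31] a [0.036, -0.0, -0.051]
12 t [0.9, 0.16, 0.3] a [0.036, -0.0, -0.051]
13 t [0.88, 0.25, 0.29] a [0.036, -0.0, -0.051]
14 t [0.85, 0.34, 0.27] a [0.036, -0.0, -0.051]
end [600.7 152.5 197.3] [-3.136 -0.615  1.504] q [-0.06  0.43  1.8   0.73  1.05 -0.41] vmax 0.39
```

View pics/w6.png

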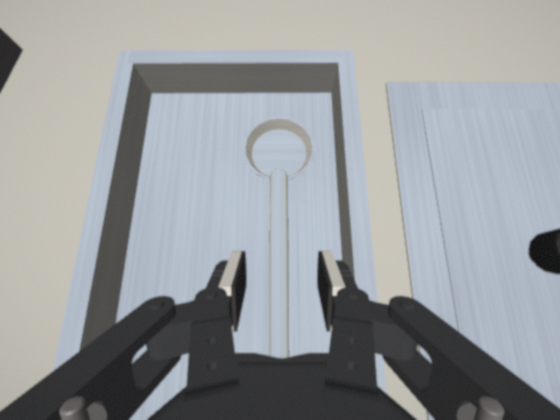

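Spoon A lies straight in the right lane of the pan, bowl up, with its bowl at (279,150). Now for spoon B.

Request:
step_arm:
  moves:
    - {"tx": 0.57,"ty": -0.77,"tz": 0.07,"ax": 0.036,"ay": 0,"az": -0.051}
    - {"tx": 0.62,"ty": -0.72,"tz": 0.11,"ax": 0.036,"ay": 0,"az": -0.051}
    - {"tx": 0.68,"ty": -0.66,"tz": 0.15,"ax": 0.036,"ay": 0,"az": -0.051}
    - {"tx": 0.73,"ty": -0.59,"tz": 0.19,"ax": 0.036,"ay": 0,"az": -0.051}
    - {"tx": 0.78,"ty": -0.52,"tz": 0.22,"ax": 0.036,"ay": 0,"az": -0.051}
  gripper: 0.6

```text
clock: 19.92
eef_pos: [482.9, -43.6, 128.8]
tcp_rot: [-3.133, -0.611, 0.526]
contact_force: [0.5, 0.0, 0.2]
opening: 0.602
grasp_force: 0.0
```

Request:
step_arm:
  moves:
    - {"tx": 0.81,"ty": -0.45,"tz": 0.25,"ax": 0.036,"ay": 0,"az": -0.051}
    - {"tx": 0.85,"ty": -0.36,"tz": 0.27,"ax": 0.036,"ay": 0,"az": -0.051}
    - {"tx": 0.87,"ty": -0.28,"tz": 0.29,"ax": 0.036,"ay": 0,"az": -0.051}
    - {"tx": 0.89,"ty": -0.19,"tz": 0.3,"ax": 0.036,"ay": 0,"az": -0.051}
    - {"tx": 0.9,"ty": -0.1,"tz": 0.31,"ax": 0.036,"ay": 0,"az": -0.051}

```text
clock: 20.55
eef_pos: [542.3, 55.6, 161.9]
tcp_rot: [-3.131, -0.615, 1.016]
contact_force: [0.4, -0.1, -0.0]
opening: 0.602
grasp_force: 0.0
```

Request:
step_arm:
  moves:
    - {"tx": 0.91,"ty": -0.01,"tz": 0.31,"ax": 0.036,"ay": 0,"az": -0.051}
    - {"tx": 0.91,"ty": 0.08,"tz": 0.31,"ax": 0.036,"ay": 0,"az": -0.051}
    - {"tx": 0.9,"ty": 0.16,"tz": 0.3,"ax": 0.036,"ay": 0,"az": -0.051}
    - {"tx": 0.88,"ty": 0.25,"tz": 0.29,"ax": 0.036,"ay": 0,"az": -0.051}
    - {"tx": 0.85,"ty": 0.34,"tz": 0.27,"ax": 0.036,"ay": 0,"az": -0.051}

```text
clock: 21.18
eef_pos: [601.4, 154.8, 195.4]
tcp_rot: [-3.132, -0.62, 1.507]
contact_force: [0.9, -0.5, -0.1]
opening: 0.599
grasp_force: 0.0
```

```bash
python3 - <<'E'
from h import *
from plan import R
s=r.sense(); p=s['eef_pos'];print(p.round(1),s['tcp_rot'].round(3),s['qpos'].round(2))
cap('wrist','w7')
W,_=cloud('w7'); X,Y,Z=[W[...,i] for i in range(3)]
for y0 in range(180,380,20):
    k=(Z>14)&(Z<60)&(X>570)&(X<645)&(abs(Y-y0)<10)
    if k.sum()>10: print(y0,k.sum(),np.median(W[k],0).round(1),np.percentile(X[k],[3,97]).round())
G=np.array([607,266.7,33.3]); print('tool delta',R.from_euler('xyz',s['tcp_rot']).inv().apply(G-p).round(1))
E
```

```text
[601.4 154.8 195.4] [-3.132 -0.62   1.507] [-0.06  0.44  1.8   0.73  1.05 -0.42]
180 424 [606.9 177.9  20.8] [580. 631.]
200 322 [623.8 200.2  20.5] [576. 635.]
220 514 [605.9 219.7  23.9] [582. 628.]
240 235 [607.6 239.8  33.6] [601. 614.]
260 218 [608.8 259.9  35. ] [602. 616.]
280 202 [610.1 279.9  35. ] [603. 617.]
300 152 [611.2 299.9  32.9] [605. 617.]
320 149 [612.4 320.   29.3] [606. 619.]
340 132 [613.6 340.1  24.8] [607. 620.]
360 75 [614.3 355.8  20.9] [608. 621.]
tool delta [ -3.1   0.4 197.1]
```

Request:
step_arm:
  moves:
    - {"tx": 0,"ty": 0.03,"tz": 0,"ax": -0.006,"ay": -0.007,"az": 0}
    - {"tx": 0,"ty": 0,"tz": 1,"ax": 0,"ay": 0,"az": 0}
    - {"tx": 0,"ty": 0,"tz": 1,"ax": 0,"ay": 0,"az": 0}
    - {"tx": 0,"ty": 0,"tz": 1,"ax": 0,"ay": 0,"az": 0}
    - {"tx": 0,"ty": 0,"tz": 1,"ax": 0,"ay": 0,"az": 0}

```text
clock: 21.85
eef_pos: [604.8, 209.6, 112.7]
tcp_rot: [-3.141, -0.606, 1.501]
contact_force: [-0.5, 0.3, -0.1]
opening: 0.603
grasp_force: 0.0
```

Request:
step_arm:
  moves:
    - {"tx": 0,"ty": 0,"tz": 1,"ax": 0,"ay": 0,"az": 0}
    - {"tx": 0,"ty": 0,"tz": 1,"ax": 0,"ay": 0,"az": 0}
    - {"tx": 0,"ty": 0,"tz": 0.8,"ax": 0,"ay": 0,"az": 0}
    - {"tx": 0,"ty": 0,"tz": 0.2,"ax": 0,"ay": 0,"az": 0}
    - {"tx": 0,"ty": 0,"tz": 0,"ax": 0,"ay": 0,"az": 0}

```text
clock: 22.48
eef_pos: [608.5, 252.3, 52.4]
tcp_rot: [3.141, -0.606, 1.503]
contact_force: [0.4, 0.3, -0.4]
opening: 0.598
grasp_force: 0.0
```

Request:
step_arm:
  moves:
    - {"tx": 0.06,"ty": 0,"tz": 0.5,"ax": 0,"ay": 0,"az": 0}
    - {"tx": 0,"ty": 0,"tz": 0.45,"ax": 0,"ay": 0,"az": 0}
    - {"tx": 0,"ty": 0,"tz": 0,"ax": 0,"ay": 0,"az": 0}

```text
clock: 22.85
eef_pos: [608.9, 267.2, 33.0]
tcp_rot: [-3.141, -0.606, 1.503]
contact_force: [-0.0, -0.2, -0.2]
opening: 0.6
grasp_force: 0.0
```

Request:
step_arm:
  moves:
    - {"tx": 0,"ty": 0,"tz": 0,"ax": 0,"ay": 0,"az": 0}
    - {"tx": 0,"ty": 0,"tz": 0,"ax": 0,"ay": 0,"az": 0}
    - {"tx": 0,"ty": 0,"tz": 0,"ax": 0,"ay": 0,"az": 0}
    - {"tx": 0,"ty": 0,"tz": 0,"ax": 0,"ay": 0,"az": 0}
    - {"tx": 0,"ty": 0,"tz": 0,"ax": 0,"ay": 0,"az": 0}
  gripper: 0
  newtons: 60

```text
clock: 23.48
eef_pos: [609.8, 266.7, 34.1]
tcp_rot: [3.14, -0.606, 1.503]
contact_force: [-0.6, -1.3, 1.7]
opening: 0.145
grasp_force: 58.5
```

Request:
step_arm:
  moves:
    - {"tx": 0.1,"ty": 0,"tz": -0.15,"ax": 0,"ay": 0,"az": 0}
    - {"tx": 0.24,"ty": 0,"tz": -0.34,"ax": 0,"ay": 0,"az": 0}
    - {"tx": 0,"ty": 0,"tz": -0.8,"ax": 0,"ay": 0,"az": 0}
    - {"tx": 0,"ty": 0,"tz": -1,"ax": 0,"ay": 0,"az": 0}
    - {"tx": 0,"ty": 0,"tz": -1,"ax": 0,"ay": 0,"az": 0}

```text
clock: 24.1
eef_pos: [606.9, 225.7, 108.2]
tcp_rot: [3.139, -0.606, 1.503]
contact_force: [0.1, 0.0, -0.8]
opening: 0.143
grasp_force: 58.5
```

Request:
step_arm:
  moves:
    - {"tx": 0,"ty": 0,"tz": -1,"ax": 0,"ay": 0,"az": 0}
    - {"tx": 0,"ty": 0,"tz": -1,"ax": 0,"ay": 0,"az": 0}
    - {"tx": 0,"ty": 0,"tz": -1,"ax": 0,"ay": 0,"az": 0}
    - {"tx": 0,"ty": 0,"tz": -1,"ax": 0,"ay": 0,"az": 0}
    - {"tx": 0,"ty": 0,"tz": -0.6,"ax": 0,"ay": 0,"az": 0}

```text
clock: 24.72
eef_pos: [602.5, 160.4, 202.8]
tcp_rot: [3.138, -0.606, 1.503]
contact_force: [0.6, -0.4, -1.5]
opening: 0.141
grasp_force: 58.5
```

```bash
python3 - <<'E'
from plan import *
from h import r,cap,cloud
s=r.sense(); p=s['eef_pos'];e=s['tcp_rot'];print(p.round(1),e.round(3),s['qpos'].round(2),s['grasp_force'],s['opening'])
c=plan(p,e,(466,-62,110),(np.pi,-.606,rad(182)),15,s['qpos'])
d=plan(c[0],c[1],(466,-62,35),(np.pi,-.606,rad(182)),5,c[2],False)
E
```

```text
[602.5 160.4 202.8] [ 3.138 -0.606  1.503] [-0.04  0.42  1.8   0.72  1.04 -0.39] 58.5281628370285 0.14099182271645544
deg/row 6.4
0 t [-0.65, -0.32, -0.15] a [0.041, 0.0, -0.058]
1 t [-0.61, -0.39, -0.13] a [0.041, 0.0, -0.058]
2 t [-0.58, -0.45, -0.1] a [0.041, 0.0, -0.058]
3 t [-0.53, -0.51, -0.07] a [0.041, 0.0, -0.058]
4 t [-0.48, -0.56, -0.03] a [0.041, 0.0, -0.058]
5 t [-0.43, -0.6, 0.0] a [0.041, 0.0, -0.058]
6 t [-0.38, -0.63, 0.04] a [0.041, 0.0, -0.058]
7 t [-0.32, -0.66, 0.09] a [0.041, 0.0, -0.058]
8 t [-0.26, -0.68, 0.13] a [0.041, 0.0, -0.058]
9 t [-0.19, -0.69, 0.17] a [0.041, 0.0, -0.058]
10 t [-0.13, -0.69, 0.22] a [0.041, 0.0, -0.058]
11 t [-0.07, -0.69, 0.26] a [0.041, 0.0, -0.058]
12 t [-0.0, -0.67, 0.31] a [0.041, 0.0, -0.058]
13 t [0.06, -0.65, 0.35] a [0.041, 0.0, -0.058]
14 t [0.11, -0.62, 0.39] a [0.041, 0.0, -0.058]
end [466.  -62.1 110.1] [-3.129 -0.614 -3.115] q [-0.08  0.62  1.7  -0.08  1.43 -1.65] vmax 0.23
deg/row 0.15
end [466.  -62.   35.1] [ 3.14  -0.606 -3.105] q [-0.09  0.73  1.71 -0.07  1.3  -1.65] vmax 0.08
```

Request:
step_arm:
  moves:
    - {"tx": -0.65,"ty": -0.32,"tz": -0.15,"ax": 0.041,"ay": 0,"az": -0.058}
    - {"tx": -0.61,"ty": -0.39,"tz": -0.13,"ax": 0.041,"ay": 0,"az": -0.058}
    - {"tx": -0.58,"ty": -0.45,"tz": -0.1,"ax": 0.041,"ay": 0,"az": -0.058}
    - {"tx": -0.53,"ty": -0.51,"tz": -0.07,"ax": 0.041,"ay": 0,"az": -0.058}
    - {"tx": -0.48,"ty": -0.56,"tz": -0.03,"ax": 0.041,"ay": 0,"az": -0.058}

```text
clock: 25.35
eef_pos: [556.2, 86.5, 170.3]
tcp_rot: [-3.136, -0.607, 2.06]
contact_force: [-0.8, -0.1, -1.1]
opening: 0.139
grasp_force: 58.5
```

Request:
step_arm:
  moves:
    - {"tx": -0.43,"ty": -0.6,"tz": 0,"ax": 0.041,"ay": 0,"az": -0.058}
    - {"tx": -0.38,"ty": -0.63,"tz": 0.04,"ax": 0.041,"ay": 0,"az": -0.058}
    - {"tx": -0.32,"ty": -0.66,"tz": 0.09,"ax": 0.041,"ay": 0,"az": -0.058}
    - {"tx": -0.26,"ty": -0.68,"tz": 0.13,"ax": 0.041,"ay": 0,"az": -0.058}
    - {"tx": -0.19,"ty": -0.69,"tz": 0.17,"ax": 0.041,"ay": 0,"az": -0.058}

```text
clock: 25.98
eef_pos: [511.1, 12.4, 139.4]
tcp_rot: [-3.131, -0.61, 2.615]
contact_force: [-0.7, -0.0, -1.2]
opening: 0.14
grasp_force: 58.6
```

Request:
step_arm:
  moves:
    - {"tx": -0.13,"ty": -0.69,"tz": 0.22,"ax": 0.041,"ay": 0,"az": -0.058}
    - {"tx": -0.07,"ty": -0.69,"tz": 0.26,"ax": 0.041,"ay": 0,"az": -0.058}
    - {"tx": 0,"ty": -0.67,"tz": 0.31,"ax": 0.041,"ay": 0,"az": -0.058}
    - {"tx": 0.06,"ty": -0.65,"tz": 0.35,"ax": 0.041,"ay": 0,"az": -0.058}
    - {"tx": 0.11,"ty": -0.62,"tz": 0.39,"ax": 0.041,"ay": 0,"az": -0.058}

```text
clock: 26.6
eef_pos: [465.6, -61.6, 108.4]
tcp_rot: [-3.13, -0.615, -3.111]
contact_force: [-0.3, -0.1, -1.7]
opening: 0.144
grasp_force: 58.6
```

Request:
step_arm:
  moves:
    - {"tx": 0,"ty": 0,"tz": 0,"ax": -0.004,"ay": -0.004,"az": -0.004}
    - {"tx": 0,"ty": 0,"tz": 0,"ax": 0,"ay": 0,"az": 0}

```text
clock: 26.85
eef_pos: [466.2, -60.7, 108.8]
tcp_rot: [-3.141, -0.608, -3.109]
contact_force: [0.4, 0.2, -1.0]
opening: 0.138
grasp_force: 58.6
```

```bash
python3 - <<'E'
from h import *
from plan import *
s=r.sense(); p=s['eef_pos'];e=s['tcp_rot'];print(p.round(1),e.round(4),s['qpos'].round(2),s['grasp_force'])
c=R.from_euler('xyz',e); 
print('to pose: t',(c.inv().apply(np.array([466,-62,36])-p)/25).round(3),'a',((c.inv()*R.from_euler('xyz',(np.pi,-.606,rad(182)))).as_rotvec()/(np.pi/2)).round(4))
cap('top','t8'); W,im=cloud('t8')
X,Y,Z=[W[...,i] for i in range(3)]
# bowl of A in the pan, held B heights
for nm,m in(('A bar/bowl',(Z>12)&(Z<34)&(abs(Y+142)<36)&(X>470)&(X<590)),('B held',(Z>70)&(Z<115)&(abs(Y+62)<40)&(X>480)&(X<600))): print(nm,m.sum(),np.percentile(W[m],[3,50,97],axis=0).round() if m.sum() else '')
E
```

```text
[466.2 -60.7 108.8] [-3.1408 -0.6082 -3.1089] [-0.09  0.62  1.7  -0.07  1.42 -1.66] 58.60225439071655
to pose: t [-1.654 -0.05   2.394] a [ 0.0003 -0.0014 -0.0012]
A bar/bowl 113 [[ 482. -169.   12.]
 [ 528. -137.   18.]
 [ 568. -110.   33.]]
B held 0
```

Request:
step_arm:
  moves:
    - {"tx": -0.4,"ty": -0.05,"tz": 0.575,"ax": 0,"ay": -0.001,"az": -0.001}
    - {"tx": -0.4,"ty": 0,"tz": 0.575,"ax": 0,"ay": 0,"az": 0}
    - {"tx": -0.4,"ty": 0,"tz": 0.575,"ax": 0,"ay": 0,"az": 0}
    - {"tx": -0.4,"ty": 0,"tz": 0.575,"ax": 0,"ay": 0,"az": 0}
    - {"tx": 0,"ty": 0,"tz": 0,"ax": 0,"ay": 0,"az": 0}

```text
clock: 27.52
eef_pos: [464.8, -62.0, 36.8]
tcp_rot: [3.141, -0.61, -3.104]
contact_force: [0.1, -0.1, -0.5]
opening: 0.144
grasp_force: 58.6
```

Request:
step_arm:
  moves:
    - {"tx": -0.06,"ty": 0,"tz": 0.082,"ax": 0,"ay": 0,"az": 0}
    - {"tx": -0.046,"ty": 0,"tz": 0.066,"ax": 0,"ay": 0,"az": 0}
    - {"tx": 0,"ty": 0,"tz": 0,"ax": 0,"ay": 0,"az": 0}

```text
clock: 27.9
eef_pos: [466.1, -62.1, 34.0]
tcp_rot: [3.142, -0.607, -3.104]
contact_force: [-0.2, 0.0, -1.2]
opening: 0.14
grasp_force: 58.6
```

Request:
step_arm:
  moves:
    - {"tx": -0.046,"ty": 0,"tz": 0.066,"ax": 0,"ay": 0,"az": 0}

```text
clock: 28.02
eef_pos: [466.1, -62.1, 32.0]
tcp_rot: [3.142, -0.607, -3.104]
contact_force: [-0.2, -0.3, -0.7]
opening: 0.142
grasp_force: 58.6
```

Request:
step_arm:
  moves:
    - {"tx": -0.023,"ty": 0,"tz": 0.033,"ax": 0,"ay": 0,"az": 0}

```text
clock: 28.15
eef_pos: [465.9, -62.1, 30.8]
tcp_rot: [3.142, -0.607, -3.104]
contact_force: [0.5, -0.2, -1.6]
opening: 0.145
grasp_force: 58.6
```

Request:
step_arm:
  moves:
    - {"tx": -0.012,"ty": 0,"tz": 0.016,"ax": 0,"ay": 0,"az": 0}

```text
clock: 28.28
eef_pos: [465.8, -62.1, 30.2]
tcp_rot: [3.141, -0.608, -3.104]
contact_force: [0.2, 0.1, -0.4]
opening: 0.143
grasp_force: 58.7
```

Request:
step_arm:
  moves:
    - {"tx": -0.012,"ty": 0,"tz": 0.016,"ax": 0,"ay": 0,"az": 0}

```text
clock: 28.4
eef_pos: [465.8, -62.1, 30.1]
tcp_rot: [3.141, -0.608, -3.104]
contact_force: [-0.9, -0.3, 5.1]
opening: 0.143
grasp_force: 59.1
```

Request:
step_arm:
  moves:
    - {"tx": -0.012,"ty": 0,"tz": 0.016,"ax": 0,"ay": 0,"az": 0}

```text
clock: 28.52
eef_pos: [465.8, -62.1, 30.0]
tcp_rot: [3.141, -0.609, -3.104]
contact_force: [-0.4, -0.2, 10.2]
opening: 0.137
grasp_force: 59.7
```

Request:
step_arm:
  moves:
    - {"tx": 0.008,"ty": 0,"tz": -0.012,"ax": 0,"ay": 0,"az": 0}
    - {"tx": 0,"ty": 0,"tz": 0,"ax": 0,"ay": 0,"az": 0}
    - {"tx": 0,"ty": 0,"tz": 0,"ax": 0,"ay": 0,"az": 0}
  gripper: 0.45

```text
clock: 28.9
eef_pos: [465.9, -62.1, 29.5]
tcp_rot: [3.141, -0.608, -3.104]
contact_force: [-0.4, -0.0, 0.5]
opening: 0.452
grasp_force: 0.0
```

Request:
step_arm:
  moves:
    - {"tx": 0,"ty": 0,"tz": -0.4,"ax": 0,"ay": 0,"az": 0}
    - {"tx": 0,"ty": 0,"tz": -0.8,"ax": 0,"ay": 0,"az": 0}
    - {"tx": 0.3,"ty": 0,"tz": -1,"ax": 0,"ay": 0,"az": 0}
    - {"tx": 0.6,"ty": 0,"tz": -1,"ax": 0,"ay": 0,"az": 0}
    - {"tx": 0.6,"ty": 0,"tz": -1,"ax": 0,"ay": 0,"az": 0}

```text
clock: 29.52
eef_pos: [495.6, -61.0, 138.6]
tcp_rot: [3.142, -0.607, -3.104]
contact_force: [-0.1, -0.3, -1.0]
opening: 0.451
grasp_force: 0.0
```

Request:
step_arm:
  moves:
    - {"tx": 0.6,"ty": 0.3,"tz": -1,"ax": 0,"ay": 0,"az": 0}
    - {"tx": 0.6,"ty": 1,"tz": -1,"ax": 0,"ay": 0,"az": 0}
    - {"tx": 0.6,"ty": 1,"tz": -1,"ax": 0,"ay": 0,"az": 0}
    - {"tx": 0.6,"ty": 1,"tz": -1,"ax": 0,"ay": 0,"az": 0}
    - {"tx": 0,"ty": 1,"tz": 0,"ax": 0,"ay": 0,"az": 0}

```text
clock: 30.15
eef_pos: [500.1, 47.7, 255.9]
tcp_rot: [3.141, -0.603, -3.104]
contact_force: [0.1, -0.3, 0.0]
opening: 0.45
grasp_force: 0.0
```

```bash
python3 - <<'E'
from h import *
s=r.sense(); print(s['eef_pos'].round(1),s['tcp_rot'].round(3),s['clock'],s['contact_force'].round(1))
cap('side','s9');cap('top','t9')
a=cv2.imread('pics/s9.png')[110:300,80:480];b=cv2.imread('pics/t9.png')[110:300,80:480]
cv2.imwrite('pics/c9.png',cv2.resize(np.vstack([a,b]),None,fx=1.57,fy=1.57,interpolation=2))
E
```

```text
[500.1  47.7 255.9] [ 3.141 -0.603 -3.104] 30.15 [ 0.1 -0.3  0. ]
```

View pics/c9.png

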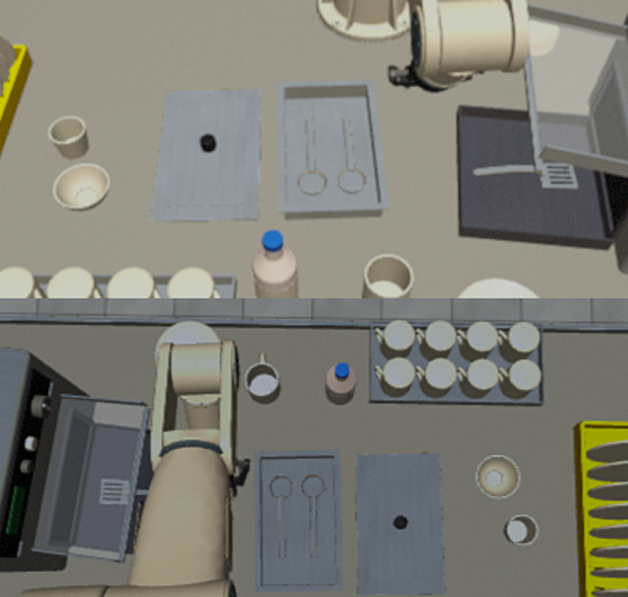

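Both spoons lie lengthwise in the pan, bowls up at (312,182) and (351,181), with both handles at the near end. The lid is flat with its knob up, the turner is still in the tray, the bystanders are where they stood, and the arm is clear.

```bash
python3 -c "
from rig import workorder; print(workorder.sign_off())"
```

```text
the job is handed in; nothing more can be done
None
```

I handed the job in at about 30 s: the lid is flat on the table, knob up, and both spoons lie side by side in the pan, bowls up with handles at the same end. The turner and the other pieces are where they were.

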